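Pack fired roundels in a snap-cover case

TASK

Pack the small roundels for storage: lay the cork disc on the round plate of the case base, stack every decorated roundel that is on the bench on it in any order, and finish with the dark wood disc, all neatly centred and flat. Then set the clear cover over the stack so that it sits flat on the base, and press down its orange tabs, corner by corner, until all four have snapped home and stay down. Leave the other things on the bench where they are.

Things in the scene. Friction and masses are not known exactly. Their poses are not given: they have to be found in the camera images.
- base: Grey square case base, 172 x 172 mm, fixed to the bench; origin at the centre of its underside, z up, x and y along its sides. Slab 10 mm thick; on it a black square plinth 110 x 110 mm with rounded edges, up to 18 mm, and on that a white round plate, 76 mm across, top at 22 mm. A spring clip stands at each of its four corners.
- clip_a (a point): Nose of the orange sprung ramp of the clip at the base's +x, +y corner, 21 mm above the bench and 83 mm from the base's centre, on its diagonal; the other three clips are the same, every quarter turn. Ramp 22 mm wide, up to 33 mm high; behind it a black block, 102 to 111 mm from the centre, up to 28 mm high.
- plate_top (a point): Centre of the top face of the white round plate (22 mm above the bench); z up. The stack is centred here.
- cork: Plain tan cork disc, 66 mm across, 12 mm thick, lying flat; origin at the centre of its underside, z up. Bottom layer.
- cap: Dark wood disc with a brass dot, 66 mm across, 12 mm thick, lying flat; origin at the centre of its underside, z up. Top layer.
- cover: Clear eight-sided cover, open below, 120 x 120 mm with cut-off corners, 94 mm high without handle and tabs, inside 114 mm wide and 90 mm high, about 0.34 kg; origin at the centre of its open lower rim, z up, x and y along its sides. It fits over the plinth in any quarter turn, sides parallel to the base's; seated, its rim lies on the slab, 10 mm above the bench.
- handle (a point): Middle of the top edge of the cover's orange bar handle, 126 mm above the cover's origin. The bar is 60 mm long along the cover's x, 18 mm wide, and 32 mm high above the flat top; an orange sprung tab stands at each of the four corners.
- roundel1: Decorated ceramic roundel, cobalt blue with a white rosette, 64 mm across, 12 mm thick, lying flat; origin at the centre of its underside, z up. May be absent.
- roundel2: Decorated ceramic roundel, terracotta with a brown rosette, 64 mm across, 12 mm thick, lying flat; origin at the centre of its underside, z up. May be absent.
- roundel3: Decorated ceramic roundel, white with a blue rosette, 64 mm across, 12 mm thick, lying flat; origin at the centre of its underside, z up. May be absent.
- roundel4: Decorated ceramic roundel, green with a yellow rosette, 64 mm across, 12 mm thick, lying flat; origin at the centre of its underside, z up. May be absent.
- tab1 (a joint): How far the orange tab at the cover's +x, +y corner is pressed down, in m: 0 up, 0.0135 at its stop; sprung, so it comes back up unless the cover sits on the base and the tab has snapped under the clip; then it stays at about 0.012. Needs about 5 to 15 N.
- press1 (a point): Centre of the top of that tab 1's orange press pad (22 x 22 mm), 54 mm from the cover's centre in x and in y, 114 mm above the cover's origin when up. Press it straight down until the tab snaps.
- tab2 (a joint): How far the orange tab at the cover's -x, +y corner is pressed down, in m: 0 up, 0.0135 at its stop; sprung, so it comes back up unless the cover sits on the base and the tab has snapped under the clip; then it stays at about 0.012. Needs about 5 to 15 N.
- press2 (a point): Centre of the top of that tab 2's orange press pad (22 x 22 mm), 54 mm from the cover's centre in x and in y, 114 mm above the cover's origin when up. Press it straight down until the tab snaps.
- tab3 (a joint): How far the orange tab at the cover's -x, -y corner is pressed down, in m: 0 up, 0.0135 at its stop; sprung, so it comes back up unless the cover sits on the base and the tab has snapped under the clip; then it stays at about 0.012. Needs about 5 to 15 N.
- press3 (a point): Centre of the top of that tab 3's orange press pad (22 x 22 mm), 54 mm from the cover's centre in x and in y, 114 mm above the cover's origin when up. Press it straight down until the tab snaps.
- tab4 (a joint): How far the orange tab at the cover's +x, -y corner is pressed down, in m: 0 up, 0.0135 at its stop; sprung, so it comes back up unless the cover sits on the base and the tab has snapped under the clip; then it stays at about 0.012. Needs about 5 to 15 N.
- press4 (a point): Centre of the top of that tab 4's orange press pad (22 x 22 mm), 54 mm from the cover's centre in x and in y, 114 mm above the cover's origin when up. Press it straight down until the tab snaps.
- jar: Bystander: amber glass jar, 60 mm across, 85 mm high; origin at the centre of its underside. Leave it where it is.
- dish: Bystander: white bowl, 90 mm across, 35 mm high; origin at the centre of its underside. Leave it where it is.
- bar: Bystander: dark wood weight bar, 200 mm long along its x, 32 wide, 26 high; origin at the centre of its underside. Leave it where it is.
- block: Bystander: steel block weight, 70 x 50 x 30 mm; origin at the centre of its underside. Leave it where it is.

How it is judged:
By the outcome, as a careful person would: the job done as asked, in the order asked, and still so for the second after the job is handed in, with the robot touching nothing.
Of roundel1, roundel2, roundel3, roundel4 only 3 to 4 are there at a start; the rules pass over those that are not, and their reading is None.
At some moment in a run one of cover may be knocked a few centimetres aside while the robot is not near it.
Once in a run the grip may slacken for a moment while it holds something.
It also fails if it takes over 210 s, if anything falls off the work surface, if the arm or the gripper's body presses on something with over 40 N, if the wrist force passes 120 N, or if a joint passes its speed limit or range.

ROBOT

A 7-joint arm with a two-finger parallel gripper is mounted at the origin on the work surface. World frame = base frame: x ahead of the robot, y to its left, z up, the work surface at z = 0. Lengths are in m, angles in rad, forces in N, time in s.
With the tool pointing down it reaches from about 0.4 to 0.85 m from the base axis. Payload 4.5 kg.
Tool frame: the origin (TCP) lies between the finger pads; the fingertips stand 8 mm ahead of it and the grasp point (between the pads) lies 11 mm behind it (arm.nose_length is the distance from the TCP to the fingertips, in m); z points along the fingers, y is the line along which they close (so a half turn about z gives the same grasp; the last joint's range is limited). The gripper opens to 85 mm and grips with 20 to 120 N. Pads are 22 mm wide; open, the fingers measure 114 mm over their backs; the gripper's body (76 mm by 85 mm) begins 54 mm behind the grasp point. The pads swing forward as they close: fully open they stand 13 mm farther back than shut.
Start: joints at [-1.278, 0.689, -0.195, 1.565, 0.157, 0.902, -0.215], TCP at [0.16, 0.604, 0.239] pointing down, gripper open.
Joint ranges: [-3.01, 3.01], [-0.46, 2.08], [-1.47, 1.51], [0.13, 2.56], [-1, 4.14], [0.04, 2.09], [-2.66, 2.66]. Speed limits (rad/s): [2.57, 2.57, 3.14, 3.14, 3.14, 3.14, 3.14].

INTERFACE

Orientations are given as a rotation vector (axis times angle).
In Python, from station import arm gives the robot as it stands.
- The arm moves only by the tool step_arm, never from a script. Its arguments are lists of equal length, an entry for each row: "grip": the finger opening in m, from 0 to 0.0854; "translation": the shift along the tool's x, y, z in m, a list of three; "yaw": the turn about the tool's z in rad. In form: {"grip": [grip, ...], "translation": [[tx, ty, tz], ...], "yaw": [yaw, ...]}. A call has 1 to 5 rows; each row is the pose to reach, as a shift and turn from the pose commanded when the call began, along the tool's axes at that moment; what a row does not reach only later rows make up. A row lasts 1/8 s, in which the tool goes at most 62.5 mm and 10.7 degrees, less where a joint would pass 70% of its speed; a pose out of reach is approached as far as the arm can. A call with a gripper value outside its range is refused whole. The fingers move at their own pace and stop on an object; "newtons" is the grip in N (left out, the last holds). Time passes only in rows, so rows that repeat a pose let the fingers close. It gives the time, the measured TCP pose, the force, the opening and the grip force at its end, in the units of the state.
- arm.get_obs(): the state, without advancing time (a new reading comes with each control period).
- arm.get_image(name): name is "scene" or "top"; returns a dict with "image" (480x640x3 uint8, red, green, blue), "z_map" (480x640 float32, m along the optical axis (not along the pixel's ray), 0 where there is no reading), "fx", "fy", "cx", "cy" (pixels), "world_from_camera" (4x4, takes a point from camera to world coordinates). Camera axes: x right, y up, looking along -z (the intrinsics and any distortion apply to the point x, -y, -z); pixel columns grow to the right and rows downward; lengths in m; the calibration is good to about 2 mm. A picture is of the moment at which its call begins.
- arm.close_job(): hands the job in; it is judged then, once.
The state is a dict: "t": time; "qpos": joint angles; "joint_vel": joint speeds; "tau": joint torques, N m; "tool_pos": TCP position; "tcp_rot": TCP orientation; "force": force on the tool from outside, world axes, zero at the start; "ft_torque": the same for the moment, N m; "finger_gap": finger opening in m; "grip_force": force on a finger pad.
Only numpy, scipy, OpenCV 4.12 (cv2) and the standard library are available. Lean on these libraries where they do the work, as an engineer would, in place of code of your own. Each camera call takes 0.05 s, during which the arm holds its last target. There are 200 camera calls.

## Working session

There is one attempt and no reset: what is moved stays moved. The work goes in short steps, Python scripts to look and compute and a tool call to move; the robot and the scene stay as the last step left them, time stands still between calls to the robot, and variables do not carry over. Pictures are saved under pics/ and viewed, at most 14 in all, crops included, and the job is handed in when it is done.

Besides the shell and the picture viewer there is one more tool, called after ">>>" by a JSON object that holds its "op" and its "data", one argument or row to a line. step_arm: Moves the arm, as the interface text tells. Its arguments: {"type":"object","properties":{"grip":{"type":"array"},"translation":{"type":"array"},"yaw":{"type":"array"},"newtons":{"type":"number"}},"required":["grip","translation","yaw"]}

```bash
mkdir -p pics; ls; cat > h.py <<'E'
from station import arm
import numpy as np, cv2
def grab(n,save=None):
    d=arm.get_image(n)
    if save: cv2.imwrite('pics/'+save,d['image'][:,:,::-1])
    return d
def cloud(d):
    z=d['z_map'];v,u=np.mgrid[:480,:640]
    p=np.stack([(u-d['cx'])/d['fx']*z,-(v-d['cy'])/d['fy']*z,-z],-1)
    T=d['world_from_camera'];return p@T[:3,:3].T+T[:3,3]
def ray(d,u,v,h):
    T=d['world_from_camera'];r=T[:3,:3]@np.array([(u-d['cx'])/d['fx'],-(v-d['cy'])/d['fy'],-1]);o=T[:3,3]
    return o+r*(h-o[2])/r[2]
E
python3 - <<'E'
from h import *
for n in('scene','top'):
    d=grab(n,n+'0.png');np.savez(n+'0.npz',**d);print(n,d['world_from_camera'].round(3).tolist(),d['fx'],d['fy'],d['cx'],d['cy'],[k for k in d])
o=arm.get_obs();print({k:np.round(v,3).tolist() for k,v in o.items()},arm.nose_length)
E
```

```text
pics
scene [[0.72, -0.488, 0.494, 1.24], [0.694, 0.513, -0.505, -0.66], [-0.007, 0.706, 0.708, 1.069], [0.0, 0.0, 0.0, 1.0]] 577.6850460691211 577.6850460691211 314.04469370480166 239.44183919319102 ['image', 'z_map', 'fx', 'fy', 'cx', 'cy', 'world_from_camera']
top [[0.017, 0.993, -0.12, 0.431], [-1.0, 0.017, -0.003, 0.015], [-0.001, 0.12, 0.993, 1.193], [0.0, 0.0, 0.0, 1.0]] 472.45363212772077 472.45363212772077 332.1775370417113 235.82332294581863 ['image', 'z_map', 'fx', 'fy', 'cx', 'cy', 'world_from_camera']
{'t': 0.1, 'qpos': [-1.278, 0.69, -0.195, 1.566, 0.157, 0.903, -0.215], 'joint_vel': [0.001, -0.002, 0.001, -0.004, -0.001, -0.0, 0.0], 'tau': [-0.004, -54.061, -1.272, -15.899, 0.009, 0.004, -0.0], 'tool_pos': [0.16, 0.604, 0.239], 'tcp_rot': [-0.405, -3.115, 0.003], 'force': [0.343, 0.142, 0.29], 'ft_torque': [-0.008, 0.012, -0.005], 'grip_force': 0.0, 'finger_gap': 0.086} 0.008
```

View pics/top0.png

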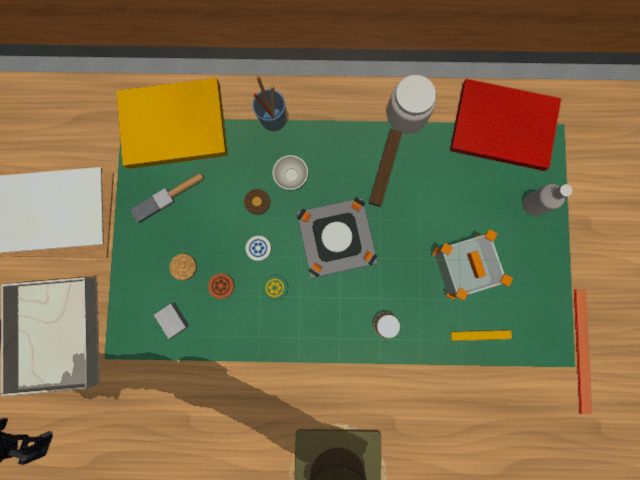

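View pics/scene0.png

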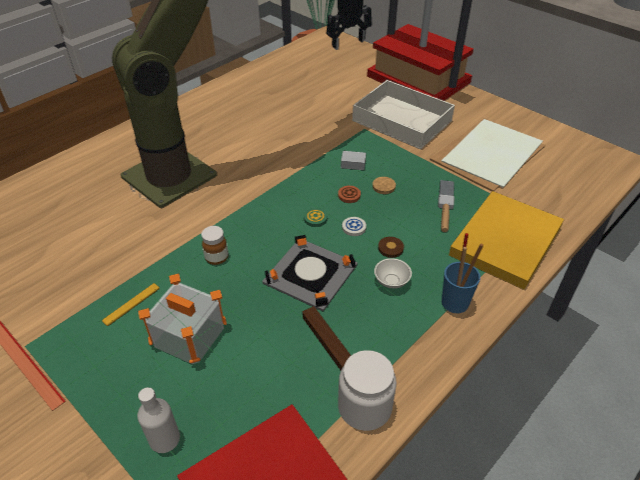

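The top view shows the base at (337,237), cork (183,267), terracotta (221,286), green (275,288), white (258,248), cap (257,201) and cover (473,264). There is no blue roundel. The scene view agrees.

```bash
cat >> h.py <<'E'
def green(d):
    h=cv2.cvtColor(d['image'],cv2.COLOR_RGB2HSV);return cv2.inRange(h,(62,90,30),(90,255,255))
def blob(d,u,v,r):
    "outline of the non-mat blob around pixel"
    m=255-green(d);w=np.zeros_like(m);cv2.circle(w,(int(u),int(v)),r,255,-1);m=cv2.morphologyEx(m&w,cv2.MORPH_OPEN,np.ones((3,3)))
    c=cv2.findContours(m,0,cv2.CHAIN_APPROX_NONE)[0]
    return min(c,key=lambda k:np.hypot(*(k.reshape(-1,2).mean(0)-[u,v])) if len(k)>15 else 1e9)
def px(d,p):
    T=np.linalg.inv(d['world_from_camera']);q=T[:3,:3]@p+T[:3,3];return d['cx']-q[0]/q[2]*d['fx'],d['cy']+q[1]/q[2]*d['fy']
def plate(d,u,v):
    g=d['image'].min(2);w=np.zeros_like(g);cv2.circle(w,(int(u),int(v)),28,255,-1)
    m=(g>140).astype(np.uint8)*255&w;n,l,s,c=cv2.connectedComponentsWithStats(m)
    k=1+np.argmax(s[1:,4]);cc=cv2.findContours((l==k).astype(np.uint8),0,1)[0][0];e=cv2.fitEllipse(cc);return e
def orange(d,p,r,lo=(8,170,110),hi=(20,255,255)):
    h=cv2.cvtColor(d['image'],cv2.COLOR_RGB2HSV);m=cv2.inRange(h,lo,hi)
    w=np.zeros_like(m);cv2.circle(w,(int(p[0]),int(p[1])),r,255,-1);return m&w
E
python3 - <<'E'
from h import *
D={n:dict(np.load(n+'0.npz')) for n in('top','scene')}
t=D['top']
for nm,u,v in(('cork',183,267),('terra',221,286),('green',275,288),('white',258,248),('cap',257,201)):
    p=ray(t,u,v,.012);r=[]
    for n in D:
        a=px(D[n],p);c=blob(D[n],*a,22);e=cv2.fitEllipse(c);r+=[ray(D[n],*e[0],.007)[:2].round(4).tolist(),np.round(e[1],1).tolist()]
    print(nm,r)
p=ray(t,337,237,.022)
for n in D:
    e=plate(D[n],*px(D[n],p));print('plate',n,ray(D[n],*e[0],.022)[:2].round(4),np.round(e[1],1))
    C=cloud(D[n]);
    print('mat z',np.median(C[...,2][green(D[n])>0]).round(4),'plate z',C[int(e[0][1]),int(e[0][0])].round(4))
# base clips / cover orange
for nm,u,v,h,r in(('base',337,237,.03,60),('cover',473,264,.11,60)):
    for n in D:
        m=orange(D[n],px(D[n],ray(t,u,v,h)),r);N,l,s,c=cv2.connectedComponentsWithStats(m);C=cloud(D[n])
        for i in range(1,N):
            if s[i,4]>12:
                print(nm,n,c[i].round(1),s[i,4],'med',np.median(C[l==i],0).round(3),'maxz',C[l==i][:,2].max().round(3))
E
```

```text
cork [[0.49, 0.3936], [26.5, 27.6], [0.4902, 0.3937], [17.8, 23.9]]
terra [[0.4436, 0.2961], [25.8, 26.8], [0.4441, 0.2961], [18.0, 23.6]]
green [[0.442, 0.1624], [18.3, 19.6], [0.4366, 0.167], [11.2, 17.5]]
white [[0.5406, 0.2064], [25.3, 26.0], [0.5402, 0.2071], [19.4, 25.0]]
cap [[0.6594, 0.2136], [25.5, 25.5], [0.6684, 0.202], [25.7, 32.1]]
plate top [0.5711 0.0083] [28.9 29.2]
mat z 0.0006 plate z [0.572  0.0095 0.0207]
plate scene [0.5713 0.0094] [22.1 29.6]
mat z 0.0004 plate z [0.5713 0.0088 0.0225]
base top [356.2 205.7] 53 med [ 0.648 -0.039  0.029] maxz 1.193
base top [305.9 216.6] 51 med [0.619 0.085 0.03 ] maxz 1.193
base top [367.5 255.8] 46 med [ 0.523 -0.069  0.03 ] maxz 0.035
base top [316.6 267. ] 45 med [0.493 0.055 0.03 ] maxz 0.035
base scene [301.3 241.3] 52 med [0.495 0.057 0.028] maxz 1.069
base scene [346.  259.8] 52 med [0.621 0.086 0.028] maxz 0.037
base scene [273.3 273.7] 46 med [ 0.526 -0.069  0.029] maxz 0.035
base scene [319.8 294.8] 41 med [ 0.651 -0.04   0.03 ] maxz 1.069
cover top [490.7 234.9] 91 med [ 0.569 -0.346  0.114] maxz 0.119
cover top [446
[... 280 characters left out ...]
0.433 -0.277  0.114] maxz 0.12
cover top [449.8 295.7] 24 med [ 0.428 -0.271  0.024] maxz 0.028
cover scene [174.4 278.5] 84 med [ 0.435 -0.276  0.113] maxz 0.118
cover scene [150.2 289.9] 49 med [ 0.334 -0.295  0.007] maxz 0.013
cover scene [134.1 301. ] 81 med [ 0.335 -0.343  0.008] maxz 1.069
cover scene [215.9 294.6] 85 med [ 0.537 -0.243  0.114] maxz 0.118
cover scene [179.2 303.4] 324 med [ 0.504 -0.314  0.124] maxz 1.069
cover scene [143.7 313.6] 90 med [ 0.468 -0.379  0.114] maxz 0.118
cover scene [223.7 319.9] 23 med [ 0.543 -0.24   0.024] maxz 1.069
cover scene [189.7 342.8] 227 med [ 0.574 -0.347  0.09 ] maxz 1.069
cover scene [149.8 340.1] 26 med [ 0.468 -0.385  0.023] maxz 0.042
```

The plate centre is at (0.571, 0.009), with a base yaw of about 13.3°. First move: approach the cork and align the tool with the base.

>>> {"op": "step_arm", "data": {
  "grip": [0.085,0.085,0.085,0.085,0.085],
  "translation": [
    [-0.05,-0.016,0],
    [-0.11,-0.035,0],
    [-0.17,-0.054,0],
    [-0.23,-0.073,0.02],
    [-0.28,-0.09,0.04]
  ],
  "yaw": [-0.1,-0.2,-0.3,-0.4,-0.49],
  "newtons": 60
}}

```text
t: 0.72
tool_pos: [0.4095, 0.4443, 0.1989]
tcp_rot: [-0.366, 3.12, 0.001]
force: [0.9, -0.7, 0.4]
finger_gap: 0.0847
grip_force: 0.0
```

```bash
cat >> h.py <<'E'
from scipy.spatial.transform import Rotation as Ro
B=np.array([.5712,.0088]);YAW=.232
def go(x,y,z,psi=YAW):
    o=arm.get_obs();R=Ro.from_rotvec(o['tcp_rot']).as_matrix();t=R.T@(np.array([x,y,z])-o['tool_pos'])
    a=np.arctan2(-R[0,1],R[1,1]);dy=-((psi-a+np.pi/2)%np.pi-np.pi/2)
    print('->',(x,y,z),'t',t.round(4).tolist(),'yaw',dy.round(3));return o
E
python3 - <<'E'
from h import *
o=go(.490,.3937,.10);print(o['tool_pos'],Ro.from_rotvec(o['tcp_rot']).as_matrix().round(3).tolist())
d=dict(np.load('top0.npz'))
h=cv2.cvtColor(d['image'],cv2.COLOR_RGB2HSV);print(h[274:302:2,275].tolist());print(h[270,240].tolist())
for n,(x,y) in (('green',(.442,.163)),('cap',(.659,.2136))):
  for f in('top','scene'):
    d=dict(np.load(f+'0.npz'));C=cloud(d);m=(np.hypot(C[...,0]-x,C[...,1]-y)<.05)&(C[...,2]>.0085)&(C[...,2]<.02)
    (u,v),r=cv2.minEnclosingCircle(np.argwhere(m)[:,::-1].astype(np.float32));e=cv2.fitEllipse(cv2.findContours(m.astype(np.uint8),0,1)[0][0])
    print(n,f,m.sum(),ray(d,*e[0],.011)[:2].round(4),np.round(e[1],1))
E
```

```text
-> (0.49, 0.3937, 0.1) t [-0.0666, -0.0679, 0.0989] yaw 0.002
[0.4094517  0.44428747 0.19887165] [[-0.973, -0.232, 0.001], [-0.232, 0.973, 0.001], [-0.001, 0.0, -1.0]]
[[73, 123, 95], [72, 125, 112], [37, 127, 129], [30, 130, 124], [55, 96, 119], [27, 193, 151], [64, 101, 114], [72, 120, 113], [27, 168, 149], [24, 255, 193], [54, 96, 120], [25, 255, 179], [72, 130, 110], [73, 120, 104]]
[73, 129, 109]
green top 474 [0.4427 0.1599] [24.2 24.9]Traceback (most recent call last):
  File "<stdin>", line 8, in <module>
cv2.error: OpenCV(4.12.0) /io/opencv/modules/imgproc/src/shapedescr.cpp:361: error: (-201:Incorrect size of input array) There should be at least 5 points to fit the ellipse in function 'fitEllipseNoDirect'
```

>>> {"op": "step_arm", "data": {
  "grip": [0.085,0.085,0.085,0.085,0.085],
  "translation": [
    [-0.035,-0.035,0.03],
    [-0.0666,-0.068,0.06],
    [-0.0666,-0.068,0.11],
    [-0.0666,-0.068,0.16],
    [-0.0666,-0.068,0.16]
  ],
  "yaw": [0,0,0,0,0]
}}

```text
t: 1.35
tool_pos: [0.4853, 0.392, 0.0355]
tcp_rot: [0.362, -3.113, 0.009]
force: [0.1, 0.4, 0.5]
finger_gap: 0.0847
grip_force: 0.0
```

```bash
python3 - <<'E'
from h import *
go(.490,.3937,.005)
d=grab('scene');cv2.imwrite('pics/c1.png',cv2.resize(d['image'][130:240,320:450,::-1],None,fx=5,fy=5,interpolation=2))
E
```

```text
-> (0.49, 0.3937, 0.005) t [-0.0052, 0.0007, 0.0304] yaw -0.0
```

View pics/c1.png

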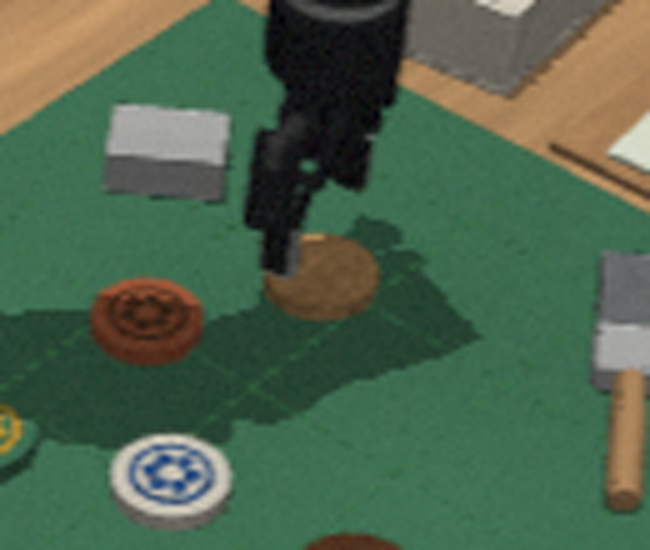

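The gripper is just above the cork, and the cork sits between the fingers at crop (322,277). Lowering and closing.

>>> {"op": "step_arm", "data": {
  "grip": [0.085,0.085,0.085,0.06,0.06],
  "translation": [
    [-0.001,-0.001,0.015],
    [-0.001,-0.001,0.03],
    [-0.001,-0.001,0.032],
    [-0.001,-0.001,0.032],
    [-0.001,-0.001,0.032]
  ],
  "yaw": [0,0,0,0,0]
}}

```text
t: 2.02
tool_pos: [0.4894, 0.3942, 0.0086]
tcp_rot: [-0.362, 3.12, 0.001]
force: [-0.9, -0.4, 5.0]
finger_gap: 0.0629
grip_force: 64.1
```

>>> {"op": "step_arm", "data": {
  "grip": [0.05,0.05,0.05],
  "translation": [
    [0,0,0],
    [0,0,0],
    [0,0,0]
  ],
  "yaw": [0,0,0]
}}

```text
t: 2.4
tool_pos: [0.4894, 0.3942, 0.0086]
tcp_rot: [-0.362, 3.12, 0.001]
force: [-1.7, -0.4, 5.2]
finger_gap: 0.0629
grip_force: 64.2
```

```bash
python3 - <<'E'
from h import *
go(B[0],B[1],.12);go(.490,.3937,.006)
E
```

```text
-> (np.float64(0.5712), np.float64(0.0088), 0.12) t [0.0086, -0.3939, -0.1116] yaw -0.001
-> (0.49, 0.3937, 0.006) t [-0.0004, -0.0006, 0.0026] yaw -0.001
```

>>> {"op": "step_arm", "data": {
  "grip": [0.05,0.05,0.05,0.05,0.05],
  "translation": [
    [0,0,-0.04],
    [0.001,-0.03,-0.09],
    [0.003,-0.08,-0.11],
    [0.004,-0.135,-0.11],
    [0.006,-0.19,-0.11]
  ],
  "yaw": [0,0,0,0,0]
}}

```text
t: 3.02
tool_pos: [0.5278, 0.2062, 0.1184]
tcp_rot: [-0.363, 3.118, 0.001]
force: [1.0, -0.7, -0.9]
finger_gap: 0.0627
grip_force: 65.4
```

>>> {"op": "step_arm", "data": {
  "grip": [0.05,0.05,0.05,0.05,0.05],
  "translation": [
    [0,-0.055,0],
    [0.001,-0.11,0],
    [0.002,-0.16,0.01],
    [0.0026,-0.204,0.03],
    [0.0026,-0.204,0.04]
  ],
  "yaw": [0,0,0,0,0]
}}

```text
t: 3.65
tool_pos: [0.5714, 0.0021, 0.0765]
tcp_rot: [0.349, -3.121, 0.007]
force: [0.4, 0.8, 0.6]
finger_gap: 0.0626
grip_force: 65.5
```

```bash
python3 - <<'E'
from h import *
go(B[0],B[1],.032);print(arm.get_obs()['finger_gap'])
E
```

```text
-> (np.float64(0.5712), np.float64(0.0088), 0.032) t [-0.0014, 0.0068, 0.0445] yaw -0.009
0.0625973094726589
```

>>> {"op": "step_arm", "data": {
  "grip": [0.05,0.05,0.05,0.05,0.05],
  "translation": [
    [0,0,0],
    [0,0,0.02],
    [0,0,0.035],
    [0,0,0.04],
    [0,0,0.04]
  ],
  "yaw": [0,0,0,0,0]
}}

```text
t: 4.28
tool_pos: [0.571, 0.009, 0.0373]
tcp_rot: [0.364, -3.12, -0.0]
force: [-0.0, 0.3, 0.9]
finger_gap: 0.0627
grip_force: 65.5
```

```bash
python3 - <<'E'
from h import *
go(B[0],B[1],.0315);print(arm.get_obs()['finger_gap'])
E
```

```text
-> (np.float64(0.5712), np.float64(0.0088), 0.0315) t [-0.0001, -0.0003, 0.0058] yaw 0.0
0.06274641216905263
```

>>> {"op": "step_arm", "data": {
  "grip": [0.05,0.05,0.07,0.085,0.085],
  "translation": [
    [0,0,0.006],
    [0,0,0.006],
    [0,0,0.006],
    [0,0,0.006],
    [0,0,0]
  ],
  "yaw": [0,0,0,0,0]
}}

```text
t: 4.9
tool_pos: [0.5709, 0.0084, 0.0373]
tcp_rot: [0.362, -3.12, -0.0]
force: [-0.3, 0.7, 0.0]
finger_gap: 0.0852
grip_force: 0.0
```

>>> {"op": "step_arm", "data": {
  "grip": [0.085,0.085,0.085,0.085,0.085],
  "translation": [
    [0,0,-0.03],
    [0,0.03,-0.06],
    [0,0.09,-0.06],
    [0,0.15,-0.06],
    [0,0.2,-0.06]
  ],
  "yaw": [0,0,0,0,0]
}}

```text
t: 5.52
tool_pos: [0.5247, 0.2059, 0.0981]
tcp_rot: [-0.364, 3.119, 0.002]
force: [0.8, -0.1, -0.8]
finger_gap: 0.085
grip_force: 0.0
```

```bash
python3 - <<'E'
from h import *
go(.5404,.2068,.03)
for f in('top','scene'):
    d=grab(f,f+'1.png');C=cloud(d)
    m=(np.hypot(C[...,0]-B[0],C[...,1]-B[1])<.045)&(C[...,2]>.0285)&(C[...,2]<.05)
    cc=max(cv2.findContours(m.astype(np.uint8),0,1)[0],key=len);e=cv2.fitEllipse(cc)
    print(f,ray(d,*e[0],.034)[:2].round(4),np.round(e[1],1),np.median(C[m][:,2]))
E
```

```text
-> (0.5404, 0.2068, 0.03) t [-0.0154, -0.0029, 0.0681] yaw 0.001
top [0.5728 0.006 ] [25.6 25.8] 0.03410041750577042
scene [0.5749 0.0067] [20.4 26. ] 0.03353227032208883
```

View pics/top1.png

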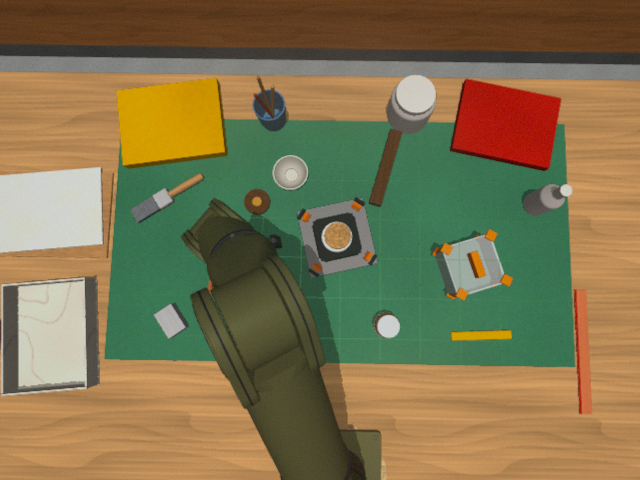

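The cork lies on the plate at (337,236). A colour-based centring check follows.

```bash
cat >> h.py <<'E'
def stackmeas(d,mask,h,p=None,r=22):
    "ellipse fit of largest contour of mask near stack, at height h"
    a=px(d,np.array([B[0],B[1],h]) if p is None else np.array([*p,h]));w=np.zeros(mask.shape,np.uint8);cv2.circle(w,(int(a[0]),int(a[1])),r,255,-1)
    cc=max(cv2.findContours(mask&w,0,1)[0],key=cv2.contourArea);e=cv2.fitEllipse(cv2.convexHull(cc));return ray(d,*e[0],h)[:2].round(4),np.round(e[1],1)
E
python3 - <<'E'
from h import *
for f in('top','scene'):
    d=dict(np.load(f+'0.npz'));im=cv2.imread(f'pics/{f}1.png')[:,:,::-1].copy()
    h=cv2.cvtColor(im,cv2.COLOR_RGB2HSV);m=cv2.inRange(h,(5,70,40),(22,255,255))
    print(f,stackmeas(d,m,.033,r=18 if f=='top' else 19))
    d['image']=im;b=(im.min(2)>140).astype(np.uint8)*255|m;print('plate+cork',stackmeas(d,b,.022,r=26))
E
```

```text
top (array([0.5726, 0.0065]), array([26.1, 26.3]))
plate+cork (array([0.5707, 0.0085]), array([29.3, 30. ]))
scene (array([0.5743, 0.0058]), array([23.6, 27.3]))
plate+cork (array([0.5694, 0.011 ]), array([24.5, 30.3]))
```

The cork sits about 3 mm off along the closing direction. I'll regrip lightly in place to centre it and see how release behaves.

>>> {"op": "step_arm", "data": {
  "grip": [0.085,0.085,0.085,0.085,0.085],
  "translation": [
    [0,-0.05,0],
    [0,-0.11,0],
    [0,-0.17,0],
    [0,-0.2,0.02],
    [0,-0.2,0.04]
  ],
  "yaw": [0,0,0,0,0],
  "newtons": 20
}}

```text
t: 6.25
tool_pos: [0.5718, 0.0028, 0.0572]
tcp_rot: [-0.351, 3.121, -0.005]
force: [0.3, 0.3, -0.1]
finger_gap: 0.0851
grip_force: 0.0
```

>>> {"op": "step_arm", "data": {
  "grip": [0.085,0.085,0.06,0.06,0.06],
  "translation": [
    [0,0,0.01],
    [0,0,0.025],
    [0,0,0.025],
    [0,0,0.025],
    [0,0,0.025]
  ],
  "yaw": [0,0,0,0,0]
}}

```text
t: 6.88
tool_pos: [0.5715, 0.0087, 0.0328]
tcp_rot: [-0.363, 3.12, 0.0]
force: [-0.0, 0.8, -0.1]
finger_gap: 0.0648
grip_force: 22.1
```

```bash
python3 - <<'E'
from h import *
go(B[0],B[1],.0315)
for f in('top','scene'):
    d=grab(f,f+'2.png')
    h=cv2.cvtColor(d['image'],cv2.COLOR_RGB2HSV);m=cv2.inRange(h,(5,70,40),(22,255,255))
    print(f,stackmeas(d,m,.033,r=18 if f=='top' else 19))
E
```

```text
-> (np.float64(0.5712), np.float64(0.0088), 0.0315) t [0.0003, 0.0002, 0.0013] yaw -0.001
top (array([0.5486, 0.024 ]), array([2.1, 8. ]))
scene (array([0.5819, 0.0099]), array([19.2, 24.9]))
```

Gap 64.8 mm at 20 N, so the pads or the cork are soft and the disc is held at the centre. Release gently and re-measure.

>>> {"op": "step_arm", "data": {
  "grip": [0.068,0.072,0.078,0.085,0.085],
  "translation": [
    [0,0,0],
    [0,0,0],
    [0,0,0],
    [0,0,0],
    [0,0,-0.02]
  ],
  "yaw": [0,0,0,0,0]
}}

```text
t: 7.6
tool_pos: [0.57, 0.0083, 0.0514]
tcp_rot: [0.362, -3.118, 0.0]
force: [-0.1, 0.1, 0.3]
finger_gap: 0.0846
grip_force: 0.0
```

>>> {"op": "step_arm", "data": {
  "grip": [0.085,0.085,0.085,0.085,0.085],
  "translation": [
    [0,0,-0.04],
    [0,0.04,-0.05],
    [0,0.1,-0.05],
    [0,0.16,-0.05],
    [0,0.2,-0.05]
  ],
  "yaw": [0,0,0,0,0]
}}

```text
t: 8.22
tool_pos: [0.5241, 0.2069, 0.1026]
tcp_rot: [-0.367, 3.12, 0.003]
force: [-0.3, -0.0, 0.5]
finger_gap: 0.085
grip_force: 0.0
```

```bash
python3 - <<'E'
from h import *
go(.5404,.2068,.03)
for f in('top','scene'):
    d=grab(f,f+'3.png')
    h=cv2.cvtColor(d['image'],cv2.COLOR_RGB2HSV);m=cv2.inRange(h,(5,70,40),(22,255,255))
    print(f,stackmeas(d,m,.033,r=18 if f=='top' else 19))
    b=(d['image'].min(2)>140).astype(np.uint8)*255|m;print('plate+cork',stackmeas(d,b,.022,r=26))
E
```

```text
-> (0.5404, 0.2068, 0.03) t [-0.0157, -0.004, 0.0726] yaw 0.002
top (array([0.5736, 0.0068]), array([26.1, 26.6]))
plate+cork (array([0.571 , 0.0083]), array([29.6, 29.9]))
scene (array([0.5751, 0.0062]), array([23.7, 27.5]))
plate+cork (array([0.5694, 0.011 ]), array([24.4, 30.2]))
```

The cork is centred to within measurement error (~1.5 mm). Next, the white roundel.

>>> {"op": "step_arm", "data": {
  "grip": [0.085,0.085,0.085,0.085,0.085],
  "translation": [
    [-0.0156,0,0.03],
    [-0.0156,0,0.06],
    [-0.0156,0,0.085],
    [-0.0156,0,0.092],
    [-0.0156,0,0.092]
  ],
  "yaw": [0,0,0,0,0],
  "newtons": 50
}}

```text
t: 8.95
tool_pos: [0.5405, 0.2063, 0.0103]
tcp_rot: [0.362, -3.12, 0.0]
force: [-0.6, 0.5, 0.1]
finger_gap: 0.085
grip_force: 0.0
```

>>> {"op": "step_arm", "data": {
  "grip": [0.05,0.05,0.05,0.05],
  "translation": [
    [0,0,0],
    [0,0,0],
    [0,0,0],
    [0,0,0]
  ],
  "yaw": [0,0,0,0]
}}

```text
t: 9.45
tool_pos: [0.5412, 0.207, 0.0123]
tcp_rot: [-0.362, 3.118, 0.001]
force: [-1.0, -1.1, 9.2]
finger_gap: 0.0611
grip_force: 51.8
```

```bash
python3 - <<'E'
from h import *
go(.5404,.2068,.01);go(*B,.12)
E
```

```text
-> (0.5404, 0.2068, 0.01) t [0.0009, 0.0, 0.0023] yaw -0.001
-> (np.float64(0.5712), np.float64(0.0088), 0.12) t [0.016, -0.1997, -0.1078] yaw -0.001
```

>>> {"op": "step_arm", "data": {
  "grip": [0.05,0.05,0.05,0.05,0.05],
  "translation": [
    [0,0,-0.03],
    [0.003,-0.03,-0.07],
    [0.006,-0.08,-0.08],
    [0.01,-0.13,-0.08],
    [0.014,-0.18,-0.08]
  ],
  "yaw": [0,0,0,0,0]
}}

```text
t: 10.07
tool_pos: [0.5687, 0.0266, 0.0915]
tcp_rot: [-0.362, 3.119, -0.0]
force: [1.3, 0.4, 0.0]
finger_gap: 0.0608
grip_force: 42.2
```

>>> {"op": "step_arm", "data": {
  "grip": [0.05,0.05,0.05,0.05,0.05],
  "translation": [
    [0.0016,-0.02,0.01],
    [0.0016,-0.02,0.02],
    [0.0016,-0.02,0.03],
    [0.0016,-0.02,0.037],
    [0.0016,-0.02,0.037]
  ],
  "yaw": [0,0,0,0,0]
}}

```text
t: 10.7
tool_pos: [0.5706, 0.01, 0.0526]
tcp_rot: [0.366, -3.119, -0.001]
force: [-0.4, -0.6, -0.8]
finger_gap: 0.0601
grip_force: 54.0
```

```bash
python3 - <<'E'
from h import *
go(*B,.0465);print(arm.get_obs()['finger_gap'])
E
```

```text
-> (np.float64(0.5712), np.float64(0.0088), 0.0465) t [-0.0003, -0.0013, 0.0061] yaw 0.002
0.06012082367086764
```

```bash
python3 - <<'E'
from h import *
d=grab('scene');cv2.imwrite('pics/c2.png',cv2.resize(d['image'][200:320,240:380,::-1],None,fx=5,fy=5,interpolation=2))
E
```

```text
(no output)
```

View pics/c2.png

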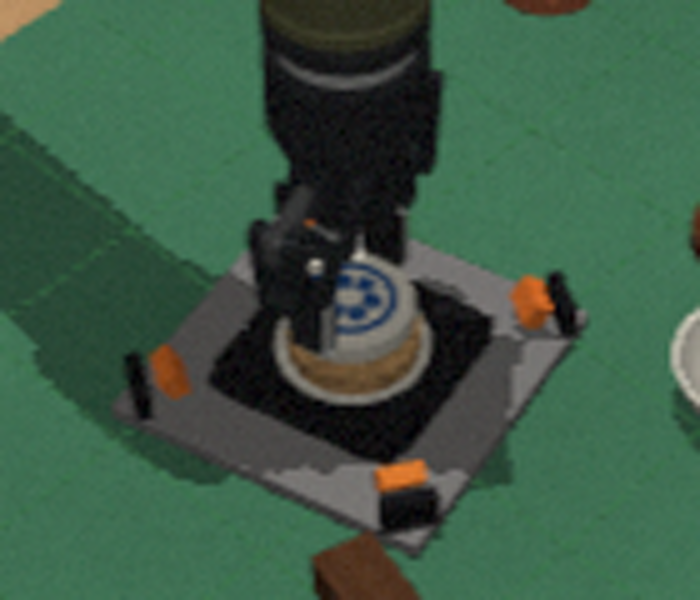

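The white roundel is held flat above the cork at crop (350,300). Lowering.

>>> {"op": "step_arm", "data": {
  "grip": [0.05,0.05,0.05],
  "translation": [
    [0,0,0.003],
    [0,0,0.006],
    [0,0,0.006]
  ],
  "yaw": [0,0,0],
  "newtons": 40
}}

```text
t: 11.12
tool_pos: [0.571, 0.0083, 0.0471]
tcp_rot: [0.362, -3.12, -0.0]
force: [-0.7, 0.2, 1.0]
finger_gap: 0.0601
grip_force: 54.0
```

>>> {"op": "step_arm", "data": {
  "grip": [0.066,0.07,0.078,0.085,0.085],
  "translation": [
    [0,0,0],
    [0,0,0],
    [0,0,0],
    [0,0,0],
    [0,0,-0.02]
  ],
  "yaw": [0,0,0,0,0]
}}

```text
t: 11.75
tool_pos: [0.57, 0.0083, 0.0664]
tcp_rot: [0.362, -3.118, 0.0]
force: [-1.7, -0.3, -0.6]
finger_gap: 0.0853
grip_force: 0.0
```

>>> {"op": "step_arm", "data": {
  "grip": [0.085,0.085,0.085,0.085,0.085],
  "translation": [
    [0,0,-0.04],
    [0,0.06,-0.05],
    [0.02,0.12,-0.05],
    [0.04,0.18,-0.05],
    [0.06,0.2,-0.05]
  ],
  "yaw": [0,0,0,0,0]
}}

```text
t: 12.38
tool_pos: [0.4651, 0.1943, 0.1177]
tcp_rot: [-0.372, 3.119, 0.006]
force: [0.3, 0.3, 0.1]
finger_gap: 0.0853
grip_force: 0.0
```

```bash
python3 - <<'E'
from h import *
go(.442,.162,.1);go(.4438,.2961,.1)
for f in('top','scene'):
    d=grab(f,f+'4.png');im=d['image'];h=cv2.cvtColor(im,cv2.COLOR_RGB2HSV);C=cloud(d)
    m=(np.hypot(C[...,0]-B[0],C[...,1]-B[1])<.04)&(C[...,2]>.041)&(C[...,2]<.06);m=m.astype(np.uint8)*255
    print(f,stackmeas(d,m,.046,r=30),np.median(C[m>0][:,2]))
E
```

```text
-> (0.442, 0.162, 0.1) t [0.0301, -0.026, 0.0176] yaw 0.005
-> (0.4438, 0.2961, 0.1) t [-0.0032, 0.1039, 0.0181] yaw 0.005
top (array([0.5708, 0.0053]), array([25.5, 25.8])) 0.046144212359532366
scene (array([0.5729, 0.0065]), array([20.6, 26. ])) 0.045933022922129085
```

White is placed flat (top at 46 mm). Next is terracotta; meanwhile I'll refine green from the first pictures.

>>> {"op": "step_arm", "data": {
  "grip": [0.085,0.085,0.085,0.085,0.085],
  "translation": [
    [-0.001,0.055,0],
    [-0.002,0.109,0.02],
    [-0.002,0.109,0.06],
    [-0.002,0.109,0.06],
    [-0.002,0.109,0.06]
  ],
  "yaw": [0,0,0,0,0],
  "newtons": 50
}}

```text
t: 13.1
tool_pos: [0.4449, 0.2946, 0.058]
tcp_rot: [-0.359, 3.12, -0.001]
force: [0.6, -0.0, -0.2]
finger_gap: 0.0851
grip_force: 0.0
```

```bash
python3 - <<'E'
from h import *
go(.4438,.2961,.013)
x,y=.442,.162
for f in('top','scene'):
    d=dict(np.load(f+'0.npz'));C=cloud(d);m=(np.hypot(C[...,0]-x,C[...,1]-y)<.05)&(C[...,2]>.007)&(C[...,2]<.03)
    m=m.astype(np.uint8)*255;print(f,stackmeas(d,m,.011,(x,y),26))
for f in('top','scene'):
    d=grab(f);h=cv2.cvtColor(d['image'],cv2.COLOR_RGB2HSV);m=cv2.inRange(h,(20,150,100),(34,255,255))
    try:print('yellow',f,stackmeas(d,m,.012,(x,y),16))
    except Exception as e:print(f,'x')
E
```

```text
-> (0.4438, 0.2961, 0.013) t [0.0008, 0.0018, 0.045] yaw -0.003
top (array([0.4425, 0.1599]), array([25.2, 25.5]))
scene (array([0.4447, 0.1608]), array([17.6, 23.3]))
yellow top (array([0.4419, 0.1607]), array([18. , 18.5]))
yellow scene (array([0.4408, 0.1627]), array([6.7, 9.8]))
```

>>> {"op": "step_arm", "data": {
  "grip": [0.085,0.085,0.085,0.05,0.05],
  "translation": [
    [0,0.001,0.02],
    [0,0.001,0.04],
    [0,0.001,0.045],
    [0,0.001,0.045],
    [0,0.001,0.045]
  ],
  "yaw": [0,0,0,0,0]
}}

```text
t: 13.82
tool_pos: [0.4446, 0.297, 0.0158]
tcp_rot: [-0.363, 3.117, 0.001]
force: [-14.8, 14.7, 56.0]
finger_gap: 0.0532
grip_force: 28.2
```

>>> {"op": "step_arm", "data": {
  "grip": [0.05,0.05,0.05],
  "translation": [
    [0,0,0],
    [0,0,0],
    [0,0,0]
  ],
  "yaw": [0,0,0]
}}

```text
t: 14.2
tool_pos: [0.4445, 0.2984, 0.0169]
tcp_rot: [-0.363, 3.116, 0.004]
force: [-5.0, -1.9, 33.9]
finger_gap: 0.0506
grip_force: 17.0
```

```bash
python3 - <<'E'
from h import *
go(.4438,.2961,.013);go(B[0],B[1]+.0015,.15)
E
```

```text
-> (0.4438, 0.2961, 0.013) t [0.0012, -0.0021, 0.0038] yaw -0.0
-> (np.float64(0.5712), np.float64(0.0103), 0.15) t [-0.0578, -0.3092, -0.1336] yaw -0.0
```

The fingers rode over the disc: tips are higher than assumed when open, so I need to grip lower. Open, lift and check terracotta.

>>> {"op": "step_arm", "data": {
  "grip": [0.06,0.085,0.085,0.085,0.085],
  "translation": [
    [0,0,-0.005],
    [0,0,-0.02],
    [0,0.06,-0.06],
    [0,0.12,-0.06],
    [0,0.14,-0.06]
  ],
  "yaw": [0,0,0,0,0]
}}

```text
t: 14.82
tool_pos: [0.4098, 0.4388, 0.0745]
tcp_rot: [-0.368, 3.119, 0.01]
force: [0.3, -0.9, -0.1]
finger_gap: 0.0848
grip_force: 0.0
```

```bash
python3 - <<'E'
from h import *
x,y=.4438,.2961
for f in('top','scene'):
    d=grab(f,f+'5.png');C=cloud(d)
    m=(np.hypot(C[...,0]-x,C[...,1]-y)<.055)&(C[...,2]>.007)&(C[...,2]<.03)
    print(f,stackmeas(d,m.astype(np.uint8)*255,.011,(x,y),30),np.percentile(C[m][:,2],[5,50,95]).round(4))
    p=px(d,np.array([x,y,.01]));c=blob(d,*p,24);e=cv2.fitEllipse(c);print(ray(d,*e[0],.007)[:2].round(4),np.round(e[1],1))
go(x,y,.005)
E
```

```text
top (array([0.4449, 0.2935]), array([25.3, 25.9])) [0.0082 0.0118 0.0155]
[0.4442 0.2951] [25.7 26.7]
scene (array([0.4468, 0.2939]), array([16.6, 22.5])) [0.0079 0.0118 0.0159]
[0.4443 0.2952] [18.  23.9]
-> (0.4438, 0.2961, 0.005) t [0.0, -0.1463, 0.0678] yaw 0.004
```

View pics/scene5.png

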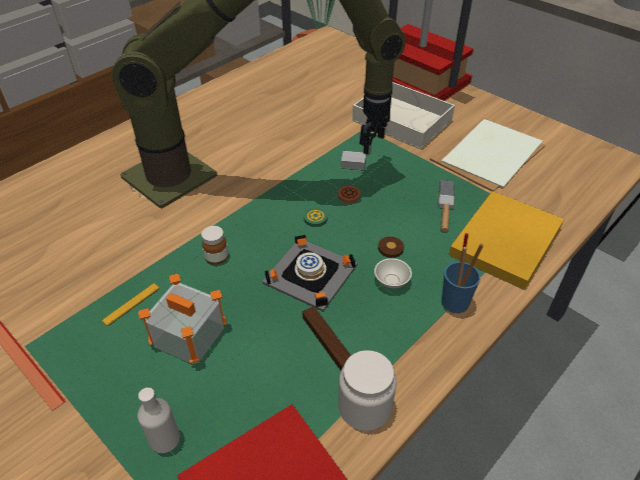

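The terracotta roundel at (348,194) is still flat, moved 1 mm; the stack is neat. Regrip lower.

>>> {"op": "step_arm", "data": {
  "grip": [0.085,0.085,0.085,0.085,0.085],
  "translation": [
    [0,-0.055,0],
    [0,-0.11,0],
    [0,-0.141,0.01],
    [0,-0.141,0.04],
    [0,-0.141,0.06]
  ],
  "yaw": [0,0,0,0,0]
}}

```text
t: 15.55
tool_pos: [0.4444, 0.2926, 0.0118]
tcp_rot: [0.357, -3.12, 0.004]
force: [0.1, 1.4, -0.2]
finger_gap: 0.0847
grip_force: 0.0
```

>>> {"op": "step_arm", "data": {
  "grip": [0.085,0.085,0.05,0.05,0.05],
  "translation": [
    [0,0,0.008],
    [0,0,0.008],
    [0,0,0.008],
    [0,0,0.008],
    [0,0,0.008]
  ],
  "yaw": [0,0,0,0,0]
}}

```text
t: 16.18
tool_pos: [0.4443, 0.2961, 0.0057]
tcp_rot: [-0.362, 3.119, 0.001]
force: [-1.2, -0.6, 7.6]
finger_gap: 0.062
grip_force: 52.7
```

```bash
python3 - <<'E'
from h import *
go(.4443,.2952,.005);go(*B,.12)
E
```

```text
-> (0.4443, 0.2952, 0.005) t [0.0002, -0.0009, 0.0007] yaw -0.001
-> (np.float64(0.5712), np.float64(0.0088), 0.12) t [-0.0579, -0.3087, -0.1143] yaw -0.001
```

>>> {"op": "step_arm", "data": {
  "grip": [0.05,0.05,0.05,0.05,0.05],
  "translation": [
    [0,0,-0.04],
    [-0.005,-0.03,-0.09],
    [-0.015,-0.085,-0.1],
    [-0.025,-0.14,-0.1],
    [-0.035,-0.195,-0.1]
  ],
  "yaw": [0,0,0,0,0]
}}

```text
t: 16.8
tool_pos: [0.5235, 0.1124, 0.1053]
tcp_rot: [-0.363, 3.119, -0.0]
force: [0.2, -0.1, -1.5]
finger_gap: 0.0616
grip_force: 55.3
```

>>> {"op": "step_arm", "data": {
  "grip": [0.05,0.05,0.05,0.05,0.05],
  "translation": [
    [-0.01,-0.055,0],
    [-0.02,-0.1,0],
    [-0.023,-0.1135,0.02],
    [-0.023,-0.1135,0.04],
    [-0.023,-0.1135,0.046]
  ],
  "yaw": [0,0,0,0,0]
}}

```text
t: 17.42
tool_pos: [0.5696, 0.0097, 0.0571]
tcp_rot: [0.364, -3.118, -0.001]
force: [0.4, -0.7, -1.1]
finger_gap: 0.0616
grip_force: 55.4
```

>>> {"op": "step_arm", "data": {
  "grip": [0.05,0.05],
  "translation": [
    [0,0,0],
    [0,0,0]
  ],
  "yaw": [0,0]
}}

```text
t: 17.68
tool_pos: [0.5713, 0.0097, 0.0589]
tcp_rot: [-0.364, 3.119, 0.001]
force: [-0.3, -0.2, -1.2]
finger_gap: 0.0615
grip_force: 55.4
```

```bash
python3 - <<'E'
from h import *
go(*B,.052);print(arm.get_obs()['finger_gap'])
E
```

```text
-> (np.float64(0.5712), np.float64(0.0088), 0.052) t [0.0003, -0.0009, 0.0069] yaw 0.0
0.06147243190109725
```

Lower 6.5 mm and release, then go above green.

>>> {"op": "step_arm", "data": {
  "grip": [0.05,0.05,0.05],
  "translation": [
    [0,0,0.004],
    [0,0,0.0065],
    [0,0,0.0065]
  ],
  "yaw": [0,0,0]
}}

```text
t: 18.05
tool_pos: [0.5711, 0.0089, 0.0519]
tcp_rot: [-0.362, 3.12, 0.0]
force: [0.1, 0.3, 0.7]
finger_gap: 0.0611
grip_force: 55.4
```

>>> {"op": "step_arm", "data": {
  "grip": [0.066,0.07,0.078,0.085,0.085],
  "translation": [
    [0,0,0],
    [0,0,0],
    [0,0,0],
    [0,0,0],
    [0,0,-0.02]
  ],
  "yaw": [0,0,0,0,0]
}}

```text
t: 18.68
tool_pos: [0.5699, 0.0088, 0.0709]
tcp_rot: [0.362, -3.118, 0.0]
force: [0.3, -0.4, -0.3]
finger_gap: 0.0851
grip_force: 0.0
```

>>> {"op": "step_arm", "data": {
  "grip": [0.085,0.085,0.085,0.085,0.085],
  "translation": [
    [0,0,-0.05],
    [0.03,0.05,-0.05],
    [0.06,0.1,-0.05],
    [0.08,0.15,-0.05],
    [0.09,0.177,-0.03]
  ],
  "yaw": [0,0,0,0,0]
}}

```text
t: 19.3
tool_pos: [0.4419, 0.1637, 0.1028]
tcp_rot: [-0.367, 3.118, 0.005]
force: [0.7, -0.1, -0.7]
finger_gap: 0.0852
grip_force: 0.0
```

```bash
python3 - <<'E'
from h import *
go(.4425,.1610,.004)
for f in('top','scene'):
    d=grab(f,f+'6.png');C=cloud(d)
    m=(np.hypot(C[...,0]-B[0],C[...,1]-B[1])<.05)&(C[...,2]>.053)&(C[...,2]<.08);m=m.astype(np.uint8)*255
    print(f,stackmeas(d,m,.058,r=30),np.percentile(C[m>0][:,2],[5,50,95]))
E
```

```text
-> (0.4425, 0.161, 0.004) t [0.0003, -0.003, 0.0988] yaw 0.003
top (array([0.5715, 0.0063]), array([25.7, 26. ])) [0.0549322  0.05842647 0.0617958 ]
scene (array([0.5743, 0.0068]), array([21. , 26.4])) [0.0543618  0.05775946 0.06135518]
```

>>> {"op": "step_arm", "data": {
  "grip": [0.085,0.085,0.085,0.085,0.085],
  "translation": [
    [0,0,0.04],
    [0,0,0.07],
    [0,0,0.09],
    [0,0,0.097],
    [0,0,0.097]
  ],
  "yaw": [0,0,0,0,0]
}}

```text
t: 20.02
tool_pos: [0.4433, 0.1601, 0.0048]
tcp_rot: [-0.361, 3.121, -0.001]
force: [-0.7, -0.8, 0.1]
finger_gap: 0.0849
grip_force: 0.0
```

>>> {"op": "step_arm", "data": {
  "grip": [0.05,0.05,0.05,0.05],
  "translation": [
    [0,0,0],
    [0,0,0],
    [0,0,0],
    [0,0,0]
  ],
  "yaw": [0,0,0,0]
}}

```text
t: 20.52
tool_pos: [0.4435, 0.1607, 0.0062]
tcp_rot: [-0.362, 3.119, 0.001]
force: [0.3, -0.2, 8.4]
finger_gap: 0.0619
grip_force: 52.3
```

```bash
python3 - <<'E'
from h import *
go(.4425,.1608,.005);go(*B,.12)
E
```

```text
-> (0.4425, 0.1608, 0.005) t [0.0009, 0.0003, 0.0012] yaw -0.001
-> (np.float64(0.5712), np.float64(0.0088), 0.12) t [-0.0898, -0.177, -0.1137] yaw -0.001
```

>>> {"op": "step_arm", "data": {
  "grip": [0.05,0.05,0.05,0.05,0.05],
  "translation": [
    [0,0,-0.04],
    [-0.01,-0.02,-0.09],
    [-0.03,-0.07,-0.11],
    [-0.05,-0.12,-0.11],
    [-0.08,-0.165,-0.11]
  ],
  "yaw": [0,0,0,0,0]
}}

```text
t: 21.15
tool_pos: [0.5589, 0.0155, 0.116]
tcp_rot: [-0.361, 3.121, -0.001]
force: [0.5, 1.2, -0.0]
finger_gap: 0.0615
grip_force: 55.3
```

>>> {"op": "step_arm", "data": {
  "grip": [0.05,0.05,0.05,0.05,0.05],
  "translation": [
    [-0.0105,-0.012,0.01],
    [-0.0105,-0.012,0.03],
    [-0.0105,-0.012,0.043],
    [-0.0105,-0.012,0.043],
    [-0.0105,-0.012,0.043]
  ],
  "yaw": [0,0,0,0,0]
}}

```text
t: 21.78
tool_pos: [0.5715, 0.0097, 0.0723]
tcp_rot: [-0.364, 3.12, 0.0]
force: [0.2, 1.3, -0.1]
finger_gap: 0.0617
grip_force: 55.3
```

```bash
python3 - <<'E'
from h import *
go(*B,.0645);print(arm.get_obs()['finger_gap'])
E
```

```text
-> (np.float64(0.5712), np.float64(0.0088), 0.0645) t [0.0005, -0.0008, 0.0078] yaw 0.0
0.061669867147156
```

>>> {"op": "step_arm", "data": {
  "grip": [0.05,0.05,0.05],
  "translation": [
    [0,0,0.004],
    [0,0,0.0075],
    [0,0,0.0075]
  ],
  "yaw": [0,0,0]
}}

```text
t: 22.15
tool_pos: [0.5717, 0.0091, 0.0644]
tcp_rot: [-0.363, 3.12, -0.0]
force: [0.3, -0.3, 0.1]
finger_gap: 0.0612
grip_force: 55.3
```

>>> {"op": "step_arm", "data": {
  "grip": [0.066,0.07,0.078,0.085,0.085],
  "translation": [
    [0,0,0],
    [0,0,0],
    [0,0,0],
    [0,0,0],
    [0,0,-0.02]
  ],
  "yaw": [0,0,0,0,0]
}}

```text
t: 22.78
tool_pos: [0.5704, 0.0088, 0.0833]
tcp_rot: [0.362, -3.118, 0.0]
force: [0.3, 1.3, 0.3]
finger_gap: 0.085
grip_force: 0.0
```

>>> {"op": "step_arm", "data": {
  "grip": [0.085,0.085,0.085,0.085,0.085],
  "translation": [
    [0,0,-0.05],
    [0.02,0.06,-0.05],
    [0.04,0.12,-0.05],
    [0.06,0.18,-0.05],
    [0.06,0.2,-0.05]
  ],
  "yaw": [0,0,0,0,0]
}}

```text
t: 23.4
tool_pos: [0.4644, 0.1942, 0.1348]
tcp_rot: [0.373, -3.119, -0.004]
force: [0.9, -0.6, 0.2]
finger_gap: 0.0852
grip_force: 0.0
```

```bash
python3 - <<'E'
from h import *
x,y=.6594,.2136
for f in('top','scene'):
    d=grab(f,f+'7.png');C=cloud(d)
    m=(np.hypot(C[...,0]-B[0],C[...,1]-B[1])<.05)&(C[...,2]>.065)&(C[...,2]<.09);m=m.astype(np.uint8)*255
    print(f,stackmeas(d,m,.07,r=30),np.percentile(C[m>0][:,2],[5,50,95]))
    h=cv2.cvtColor(d['image'],cv2.COLOR_RGB2HSV);m=cv2.inRange(h,(0,60,20),(25,255,255))
    print('cap',stackmeas(d,m,.007,(x,y),22))
    m=cv2.inRange(h,(10,120,100),(30,255,255));print('dot',stackmeas(d,m,.012,(x,y),9))
go(x,y,.1)
E
```

```text
top (array([0.5708, 0.006 ]), array([26.1, 26.3])) [0.06695808 0.07027729 0.07379303]
cap (array([0.6594, 0.2134]), array([24.6, 25.1]))
dot (array([0.6592, 0.2136]), array([10.3, 10.7]))
scene (array([0.5733, 0.0066]), array([21. , 26.5])) [0.0665241  0.07017747 0.07345872]
cap (array([0.6594, 0.2139]), array([20.6, 25.3]))
dot (array([0.6587, 0.2152]), array([ 7. , 10.3]))
-> (0.6594, 0.2136, 0.1) t [-0.1924, -0.0264, 0.0349] yaw 0.006
```

>>> {"op": "step_arm", "data": {
  "grip": [0.085,0.085,0.085,0.085,0.085],
  "translation": [
    [-0.06,-0.007,0],
    [-0.12,-0.014,0],
    [-0.175,-0.02,0],
    [-0.1926,-0.021,0.03],
    [-0.1926,-0.021,0.07]
  ],
  "yaw": [0,0,0,0,0]
}}

```text
t: 24.12
tool_pos: [0.6629, 0.2111, 0.0638]
tcp_rot: [-0.355, 3.118, -0.001]
force: [-0.6, -0.1, -0.5]
finger_gap: 0.085
grip_force: 0.0
```

```bash
python3 - <<'E'
from h import *
go(.6594,.2136,.005)
E
```

```text
-> (0.6594, 0.2136, 0.005) t [0.0031, 0.0033, 0.0588] yaw -0.005
```

>>> {"op": "step_arm", "data": {
  "grip": [0.085,0.085,0.085,0.085,0.085],
  "translation": [
    [0,0,0.01],
    [0,0,0.03],
    [0,0,0.05],
    [0,0,0.059],
    [0,0,0.059]
  ],
  "yaw": [0,0,0,0,0]
}}

```text
t: 24.75
tool_pos: [0.6591, 0.2136, 0.0047]
tcp_rot: [0.363, -3.12, 0.0]
force: [-0.8, -0.7, 0.2]
finger_gap: 0.0848
grip_force: 0.0
```

>>> {"op": "step_arm", "data": {
  "grip": [0.05,0.05,0.05,0.05],
  "translation": [
    [0,0,0],
    [0,0,0],
    [0,0,0],
    [0,0,0]
  ],
  "yaw": [0,0,0,0]
}}

```text
t: 25.25
tool_pos: [0.6605, 0.2143, 0.0069]
tcp_rot: [-0.362, 3.118, 0.002]
force: [-0.8, 0.5, 5.9]
finger_gap: 0.0634
grip_force: 55.1
```

```bash
python3 - <<'E'
from h import *
go(.6594,.2136,.005);go(*B,.13)
E
```

```text
-> (0.6594, 0.2136, 0.005) t [0.0012, -0.0004, 0.0019] yaw -0.001
-> (np.float64(0.5712), np.float64(0.0088), 0.13) t [0.1337, -0.1795, -0.1235] yaw -0.001
```

>>> {"op": "step_arm", "data": {
  "grip": [0.05,0.05,0.05,0.05,0.05],
  "translation": [
    [0,0,-0.04],
    [0.01,-0.01,-0.09],
    [0.04,-0.05,-0.115],
    [0.07,-0.1,-0.115],
    [0.11,-0.145,-0.115]
  ],
  "yaw": [0,0,0,0,0]
}}

```text
t: 25.88
tool_pos: [0.5861, 0.0452, 0.1211]
tcp_rot: [-0.361, 3.118, -0.001]
force: [-0.2, -1.2, -0.4]
finger_gap: 0.0632
grip_force: 55.0
```

>>> {"op": "step_arm", "data": {
  "grip": [0.05,0.05,0.05,0.05,0.05],
  "translation": [
    [0.0225,-0.034,0],
    [0.0225,-0.034,0.02],
    [0.0225,-0.034,0.034],
    [0.0225,-0.034,0.034],
    [0.0225,-0.034,0.034]
  ],
  "yaw": [0,0,0,0,0]
}}

```text
t: 26.5
tool_pos: [0.5721, 0.0101, 0.0866]
tcp_rot: [-0.364, 3.12, 0.001]
force: [0.3, 0.9, 0.1]
finger_gap: 0.0634
grip_force: 55.0
```

```bash
python3 - <<'E'
from h import *
go(*B,.0765);print(arm.get_obs()['finger_gap'])
E
```

```text
-> (np.float64(0.5712), np.float64(0.0088), 0.0765) t [0.0011, -0.0011, 0.0101] yaw 0.001
0.06338504046492686
```

>>> {"op": "step_arm", "data": {
  "grip": [0.05,0.05,0.05,0.05],
  "translation": [
    [0,0,0.005],
    [0,0,0.0095],
    [0,0,0.0095],
    [0,0,0.0095]
  ],
  "yaw": [0,0,0,0]
}}

```text
t: 27.0
tool_pos: [0.5718, 0.0092, 0.0769]
tcp_rot: [-0.363, 3.12, 0.0]
force: [-0.4, 0.7, 1.6]
finger_gap: 0.0631
grip_force: 55.1
```

>>> {"op": "step_arm", "data": {
  "grip": [0.067,0.072,0.078,0.085,0.085],
  "translation": [
    [0,0,0],
    [0,0,0],
    [0,0,0],
    [0,0,0],
    [0,0,-0.02]
  ],
  "yaw": [0,0,0,0,0]
}}

```text
t: 27.62
tool_pos: [0.5704, 0.0088, 0.0958]
tcp_rot: [0.362, -3.117, 0.0]
force: [-0.2, -0.1, 0.3]
finger_gap: 0.0851
grip_force: 0.0
```

>>> {"op": "step_arm", "data": {
  "grip": [0.085,0.085,0.085,0.085,0.085],
  "translation": [
    [0,0,-0.05],
    [0.03,-0.02,-0.11],
    [0.06,-0.06,-0.14],
    [0.1,-0.08,-0.14],
    [0.12,-0.09,-0.14]
  ],
  "yaw": [0,0,0,0,0]
}}

```text
t: 28.25
tool_pos: [0.4732, -0.1086, 0.2371]
tcp_rot: [0.357, -3.12, 0.003]
force: [0.1, -0.0, 0.4]
finger_gap: 0.0853
grip_force: 0.0
```

```bash
python3 - <<'E'
from h import *
for n in('top','scene'):
    d=grab(n,n+'8.png');C=cloud(d);np.savez(n+'8.npz',**d)
    m=(np.hypot(C[...,0]-B[0],C[...,1]-B[1])<.05)&(C[...,2]>.077)&(C[...,2]<.1);m=m.astype(np.uint8)*255
    try:print(n,stackmeas(d,m,.082,r=30),np.percentile(C[m>0][:,2],[5,50,95]))
    except Exception as e:print(n,'hidden')
    m=orange(d,px(d,np.array([.503,-.312,.11])),80)
    N,l,s,c=cv2.connectedComponentsWithStats(m)
    for i in range(1,N):
        z=np.median(C[l==i][:,2])
        if s[i,4]>40 and z>.08: print('cover',n,c[i].round(1),s[i,4],z.round(3),ray(d,*c[i],.126 if z>.12 else .114)[:2].round(4))
E
```

```text
top (array([0.5717, 0.0063]), array([27.1, 27.4])) [0.07893048 0.08194374 0.08570539]
cover top [490.7 234.9] 91 0.114 [ 0.5693 -0.3458]
cover top [478.6 262. ] 105 0.127 [ 0.5056 -0.3131]
cover top [506.4 279.8] 94 0.114 [ 0.467 -0.379]
scene (array([0.5745, 0.0067]), array([21.4, 27.7])) [0.07789481 0.08171213 0.08499152]
cover scene [174.4 278.6] 86 0.114 [ 0.4363 -0.277 ]
cover scene [215.9 294.7] 89 0.114 [ 0.5377 -0.2431]
cover scene [179.3 303.7] 343 0.123 [ 0.5103 -0.3164]
cover scene [143.8 313.7] 93 0.114 [ 0.4689 -0.3789]
cover scene [189.7 343. ] 229 0.086 [ 0.5966 -0.3578]
```

View pics/scene8.png

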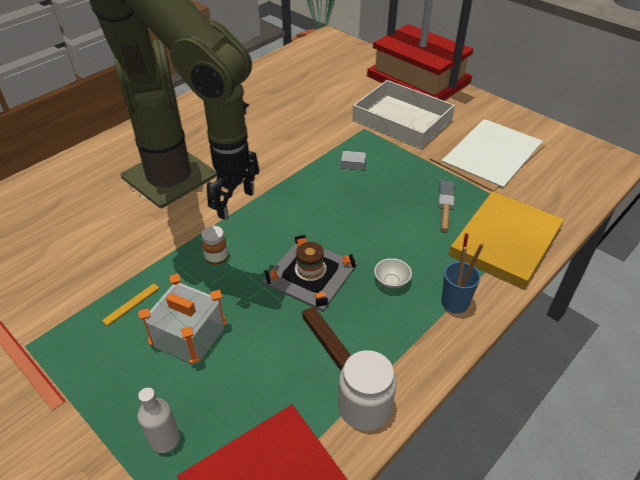

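The stack is complete and neat at (311,262), and the cover has not moved (handle at (180,303)). Moving over the handle.

>>> {"op": "step_arm", "data": {
  "grip": [0.085,0.07,0.06,0.05,0.05],
  "translation": [
    [0.006,-0.05,0],
    [0.012,-0.11,0.02],
    [0.018,-0.17,0.04],
    [0.021,-0.205,0.06],
    [0.021,-0.205,0.07]
  ],
  "yaw": [-0.04,-0.083,-0.083,-0.083,-0.083],
  "newtons": 80
}}

```text
t: 28.98
tool_pos: [0.502, -0.3136, 0.1648]
tcp_rot: [0.483, -3.104, 0.001]
force: [-0.3, 1.4, 0.3]
finger_gap: 0.0502
grip_force: 0.0
```

>>> {"op": "step_arm", "data": {
  "grip": [0.05,0.05],
  "translation": [
    [0,0,0],
    [0,0,0]
  ],
  "yaw": [0,0]
}}

```text
t: 29.22
tool_pos: [0.5032, -0.3084, 0.1675]
tcp_rot: [-0.496, 3.101, 0.001]
force: [0.4, 0.4, -0.3]
finger_gap: 0.0496
grip_force: 0.0
```

```bash
python3 - <<'E'
from h import *
o=go(.5022,-.311,.108,.315);print(o['finger_gap'],o['tool_pos'])
d=grab('scene');C=cloud(d);m=orange(d,px(d,np.array([.503,-.312,.11])),60)
N,l,s,c=cv2.connectedComponentsWithStats(m)
for i in range(1,N):
    z=np.median(C[l==i][:,2])
    if s[i,4]>40 and z>.08: print('cover',c[i].round(1),s[i,4],ray(d,*c[i],.114)[:2].round(4))
cv2.imwrite('pics/c3.png',cv2.resize(d['image'][220:370,100:260,::-1],None,fx=4,fy=4,interpolation=2))
E
```

```text
-> (0.5022, -0.311, 0.108) t [0.0019, -0.0022, 0.0595] yaw 0.002
0.04963339907990517 [ 0.5032045  -0.30836111  0.16753528]
cover [175.3 278.7] 69 [ 0.4378 -0.2759]
cover [215.8 294.7] 88 [ 0.5377 -0.2432]
cover [180.6 304.6] 297 [ 0.505  -0.3117]
cover [143.6 313.5] 97 [ 0.4684 -0.3789]
cover [189.7 342.8] 228 [ 0.5963 -0.3577]
```

View pics/c3.png

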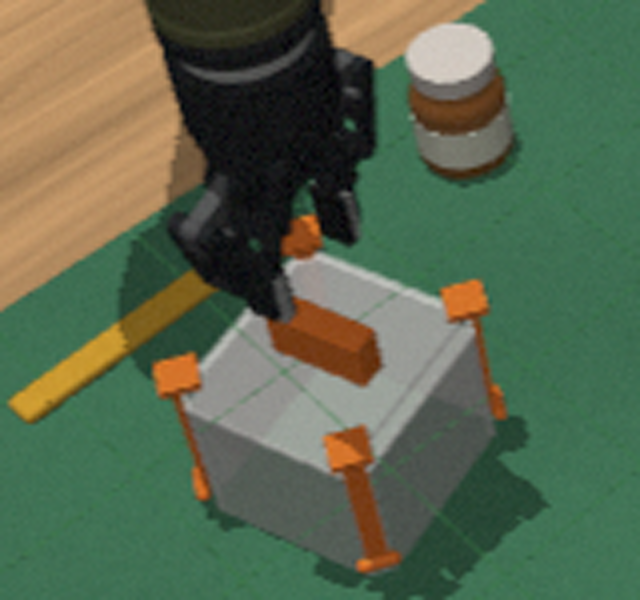

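The handle lies between the fingers, which close across it. Descend and grip.

>>> {"op": "step_arm", "data": {
  "grip": [0.05,0.05,0.05,0.05,0.05],
  "translation": [
    [0.001,-0.0015,0.01],
    [0.001,-0.0015,0.03],
    [0.001,-0.0015,0.045],
    [0.001,-0.0015,0.058],
    [0.001,-0.0015,0.058]
  ],
  "yaw": [0,0,0,0,0]
}}

```text
t: 29.9
tool_pos: [0.5009, -0.3119, 0.1077]
tcp_rot: [0.492, -3.101, -0.002]
force: [-0.0, -0.2, 0.1]
finger_gap: 0.0503
grip_force: 0.0
```

>>> {"op": "step_arm", "data": {
  "grip": [0.03,0.01,0.01,0.01,0.01],
  "translation": [
    [0,0,0],
    [0,0,0],
    [0,0,0],
    [0,0,0],
    [0,0,0]
  ],
  "yaw": [0,0,0,0,0]
}}

```text
t: 30.52
tool_pos: [0.5017, -0.3117, 0.1091]
tcp_rot: [-0.492, 3.102, 0.001]
force: [-0.6, 3.0, 3.9]
finger_gap: 0.0164
grip_force: 80.7
```

```bash
python3 - <<'E'
from h import *
o=go(*B,.23,.234)
for n in('top','scene'):
    d=grab(n);m=orange(d,px(d,np.array([.503,-.312,.11])),60);C=cloud(d)
    N,l,s,c=cv2.connectedComponentsWithStats(m)
    for i in range(1,N):
        z=np.median(C[l==i][:,2])
        if s[i,4]>40 and z>.08: print('cover',n,c[i].round(1),s[i,4],ray(d,*c[i],.114)[:2].round(4))
E
```

```text
-> (np.float64(0.5712), np.float64(0.0088), 0.23) t [-0.1654, 0.2833, -0.1207] yaw 0.081
cover top [491.5 234.8] 89 [ 0.5696 -0.3477]
cover top [447.  248.2] 91 [ 0.5368 -0.245 ]
cover top [507.1 281.3] 64 [ 0.4636 -0.3807]
cover top [462.2 293.7] 90 [ 0.4339 -0.2781]
cover scene [215.3 295.1] 87 [ 0.5379 -0.2447]
cover scene [185.3 305.9] 139 [ 0.5149 -0.307 ]
cover scene [143.1 314.4] 101 [ 0.4694 -0.381 ]
cover scene [189.2 343.5] 232 [ 0.597  -0.3593]
```

>>> {"op": "step_arm", "data": {
  "grip": [0.01,0.01,0.01,0.01,0.01],
  "translation": [
    [0,0,-0.02],
    [0,0,-0.05],
    [0,0,-0.08],
    [0,0,-0.11],
    [0,0,-0.115]
  ],
  "yaw": [0,0,0,0,0]
}}

```text
t: 31.25
tool_pos: [0.5022, -0.3134, 0.2249]
tcp_rot: [-0.489, 3.101, -0.004]
force: [-0.1, 0.1, -4.1]
finger_gap: 0.0166
grip_force: 79.8
```

>>> {"op": "step_arm", "data": {
  "grip": [0.01,0.01,0.01,0.01,0.01],
  "translation": [
    [-0.01,0.02,0],
    [-0.035,0.06,0],
    [-0.06,0.1,0],
    [-0.08,0.14,0],
    [-0.1,0.175,0]
  ],
  "yaw": [0,0.02,0.04,0.06,0.081]
}}

```text
t: 31.88
tool_pos: [0.5416, -0.1137, 0.222]
tcp_rot: [0.365, -3.118, -0.0]
force: [0.5, 0.0, -4.6]
finger_gap: 0.0164
grip_force: 79.4
```

```bash
python3 - <<'E'
from h import *
o=go(.5706,.0099,.2225,.234);print(o['finger_gap'],o['tool_pos'])
E
```

```text
-> (0.5706, 0.0099, 0.2225) t [-0.0567, 0.1136, -0.0005] yaw -0.001
0.01639466480581381 [ 0.54161186 -0.11374831  0.22204872]
```

>>> {"op": "step_arm", "data": {
  "grip": [0.01,0.01,0.01,0.01,0.01],
  "translation": [
    [-0.02,0.04,0],
    [-0.04,0.08,0],
    [-0.0566,0.1145,0],
    [-0.0566,0.1145,0],
    [-0.0566,0.1145,0]
  ],
  "yaw": [0,0,0,0,0]
}}

```text
t: 32.5
tool_pos: [0.5703, 0.0083, 0.2223]
tcp_rot: [0.365, -3.117, 0.002]
force: [-0.7, 0.6, -3.2]
finger_gap: 0.0168
grip_force: 79.7
```

>>> {"op": "step_arm", "data": {
  "grip": [0.01,0.01,0.01,0.01,0.01],
  "translation": [
    [0,0,0],
    [0,0,0.03],
    [0,0,0.06],
    [0,0,0.083],
    [0,0,0.083]
  ],
  "yaw": [0,0,0,0,0]
}}

```text
t: 33.12
tool_pos: [0.5696, 0.0079, 0.1391]
tcp_rot: [0.362, -3.116, 0.001]
force: [0.3, -0.4, -4.3]
finger_gap: 0.0164
grip_force: 79.5
```

```bash
cat >> h.py <<'E'
def cover(d,zc,p=(.571,.01),r=75):
    "pad tops of the cover with tabs at height zc"
    m=orange(d,px(d,np.array([*p,zc])),r);C=cloud(d);N,l,s,c=cv2.connectedComponentsWithStats(m)
    for i in range(1,N):
        P=C[l==i];z=np.median(P[:,2])
        if s[i,4]>25: print(c[i].round(1),s[i,4],'z',z.round(3),ray(d,*c[i],zc if z>.07 else .03)[:2].round(4))
E
python3 - <<'E'
from h import *
o=go(.5706,.0099,.1285,.234);print(o['tool_pos'],o['force'],o['finger_gap'])
for n in('top','scene'):
    d=grab(n,n+'9.png');print(n);cover(d,.145)
cv2.imwrite('pics/c4.png',cv2.resize(d['image'][170:320,230:390,::-1],None,fx=4,fy=4,interpolation=2))
E
```

```text
-> (0.5706, 0.0099, 0.1285) t [-0.0015, 0.0017, 0.0106] yaw -0.002
[0.56956865 0.00793586 0.13907856] [ 0.31214034 -0.4325668  -4.26543423] 0.01643424660266428
top
[306.7 215.4] 80 z 0.143 [0.6025 0.0767]
[318.5 262.1] 139 z 0.143 [0.4979 0.0481]
scene
[340.8 226.5] 68 z 0.146 [0.6113 0.072 ]
[315.3 234.9] 119 z 0.154 [0.5876 0.0114]
[276.3 238.9] 69 z 0.145 [ 0.5326 -0.0587]
[345.5 258.7] 66 z 0.03 [0.6178 0.0863]
[317.6 268.3] 208 z 0.113 [ 0.6622 -0.0588]
[273.2 273.9] 45 z 0.03 [ 0.5254 -0.0705]
[319.6 294.7] 45 z 0.03 [ 0.6505 -0.0404]
```

View pics/c4.png

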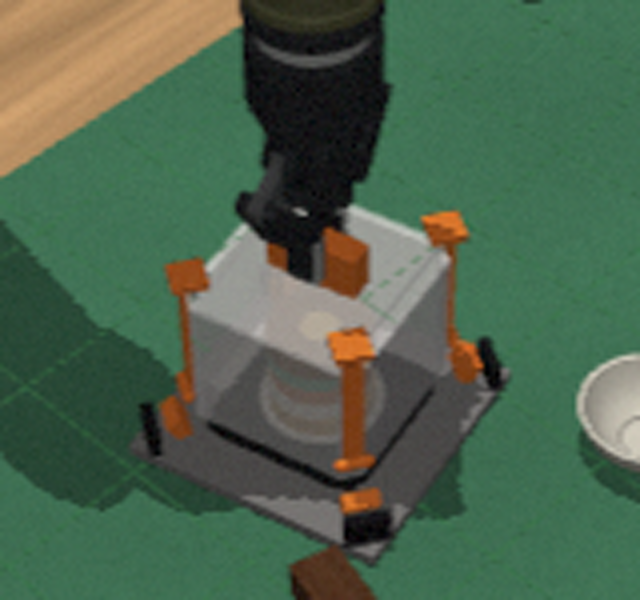

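The cover hovers over the stack, about 2 mm short in y. Correct and descend carefully.

>>> {"op": "step_arm", "data": {
  "grip": [0.01,0.01,0.01,0.01,0.01],
  "translation": [
    [-0.001,0.0017,0],
    [-0.001,0.0017,0.006],
    [-0.001,0.0017,0.012],
    [-0.001,0.0017,0.015],
    [-0.001,0.0017,0.015]
  ],
  "yaw": [0,0,0,0,0]
}}

```text
t: 33.85
tool_pos: [0.5714, 0.0115, 0.1254]
tcp_rot: [0.366, -3.119, -0.0]
force: [-0.2, 0.5, -4.0]
finger_gap: 0.0166
grip_force: 79.6
```

```bash
python3 - <<'E'
from h import *
o=go(.5706,.0099,.119,.234);print(o['tool_pos'],o['force'],o['ft_torque'],o['finger_gap'])
E
```

```text
-> (0.5706, 0.0099, 0.119) t [0.0011, -0.0013, 0.0064] yaw -0.001
[0.57138008 0.01147071 0.1253802 ] [-0.20637362  0.5111488  -3.95288473] [-0.00132609 -0.02180252  0.00187562] 0.01657950496949165
```

>>> {"op": "step_arm", "data": {
  "grip": [0.01,0.01,0.01,0.01,0.01],
  "translation": [
    [0,-0.0005,0.002],
    [0,-0.0005,0.004],
    [0,-0.0005,0.006],
    [0,-0.0005,0.007],
    [0,-0.0005,0.007]
  ],
  "yaw": [0,0,0,0,0]
}}

```text
t: 34.48
tool_pos: [0.5716, 0.0108, 0.1191]
tcp_rot: [0.365, -3.12, 0.001]
force: [-2.2, -0.9, 1.3]
finger_gap: 0.0168
grip_force: 80.3
```

```bash
python3 - <<'E'
from h import *
o=go(.5706,.0099,.119,.234);print(o['tool_pos'],o['force'],o['ft_torque'],o['finger_gap'])
for n in('top','scene'):
    d=grab(n,n+'10.png');print(n);cover(d,.124)
E
```

```text
-> (0.5706, 0.0099, 0.119) t [0.0012, -0.0006, 0.0001] yaw -0.001
[0.5716376  0.01080342 0.11912258] [-2.15254313 -0.92119807  1.26912068] [-0.16879864  0.37982647 -0.02521584] 0.016766046131109283
top
[305.6 216. ] 62 z 0.123 [0.6046 0.0804]
[317.8 262. ] 133 z 0.123 [0.4995 0.0502]
scene
[341.6 232.7] 66 z 0.124 [0.6123 0.0743]
[316.5 241.3] 114 z 0.132 [0.5893 0.0136]
[277.7 245.6] 73 z 0.123 [ 0.5347 -0.0576]
[346.  259.7] 56 z 0.031 [0.621  0.0845]
[318.9 278. ] 249 z 0.073 [ 0.6705 -0.0638]
[275.  272.3] 76 z 0.031 [ 0.5249 -0.0641]
```

Weight is off the arm, so the cover is seated. Release, rise and check flatness.

>>> {"op": "step_arm", "data": {
  "grip": [0.03,0.045,0.045,0.045,0.045],
  "translation": [
    [0,0,0],
    [0,0,0],
    [0,0,-0.01],
    [0,0,-0.04],
    [0,0,-0.08]
  ],
  "yaw": [0,0,0,0,0]
}}

```text
t: 35.2
tool_pos: [0.5714, 0.0111, 0.1996]
tcp_rot: [0.366, -3.119, -0.001]
force: [1.3, 0.0, 0.5]
finger_gap: 0.0451
grip_force: 0.0
```

>>> {"op": "step_arm", "data": {
  "grip": [0.03,0.0,0.0,0.0,0.0],
  "translation": [
    [0,0.04,-0.02],
    [0,0.1,-0.02],
    [0,0.15,-0.02],
    [0,0.2,-0.02],
    [0,0.2,-0.02]
  ],
  "yaw": [0,0,0,0,0]
}}

```text
t: 35.83
tool_pos: [0.5238, 0.2121, 0.2202]
tcp_rot: [-0.38, 3.117, 0.008]
force: [1.0, -0.0, 0.2]
finger_gap: 0.0002
grip_force: 0.0
```

```bash
python3 - <<'E'
from h import *
o=arm.get_obs();print(o['tool_pos'])
for n in('top','scene'):
    d=grab(n,n+'11.png');print(n);cover(d,.124)
cv2.imwrite('pics/c5.png',cv2.resize(d['image'][190:340,230:390,::-1],None,fx=4,fy=4,interpolation=2))
E
```

```text
[0.52379531 0.21211512 0.22023436]
top
[354.9 203.6] 98 z 0.124 [ 0.6353 -0.0323]
[307.5 214.3] 105 z 0.123 [0.6085 0.076 ]
[336.5 230.9] 187 z 0.136 [0.5712 0.0091]
[365.6 251.8] 129 z 0.122 [ 0.5245 -0.0577]
[317.8 262.1] 131 z 0.122 [0.4993 0.0503]
scene
[302.1 217.7] 65 z 0.123 [0.509  0.0475]
[309.3 238.7] 308 z 0.131 [0.5714 0.0081]
[341.5 233.1] 75 z 0.124 [0.6129 0.0734]
[277.4 244.8] 71 z 0.124 [ 0.5322 -0.0564]
[345.8 259.7] 55 z 0.031 [0.6206 0.0844]
[318.6 277.8] 236 z 0.074 [ 0.6698 -0.0637]
[274.7 272.8] 73 z 0.031 [ 0.5254 -0.0656]
```

View pics/c5.png

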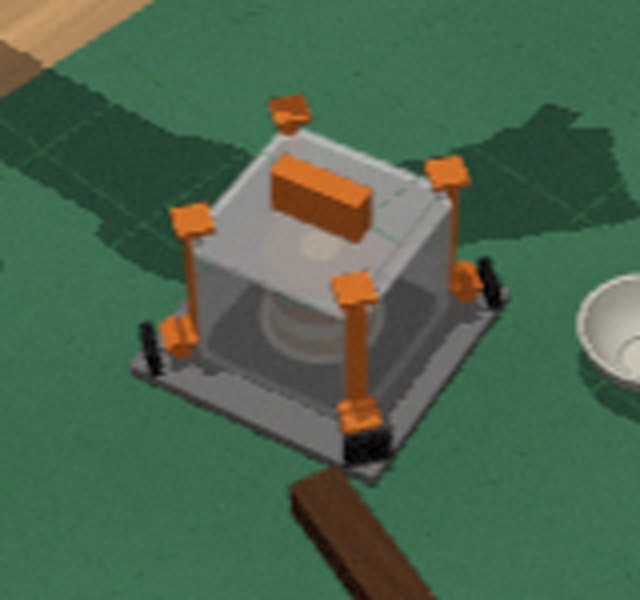

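The cover sits flat with all four pads up (z = 124 mm). I'll press the pads with closed fingers, starting at tool offset (+54, +54).

>>> {"op": "step_arm", "data": {
  "grip": [0,0,0,0,0],
  "translation": [
    [0.02,-0.06,0],
    [0.04,-0.11,0],
    [0.054,-0.146,0.02],
    [0.054,-0.146,0.05],
    [0.054,-0.146,0.07]
  ],
  "yaw": [0,0,0,0,0]
}}

```text
t: 36.55
tool_pos: [0.5067, 0.0478, 0.1479]
tcp_rot: [0.358, -3.12, 0.002]
force: [-0.3, 0.2, -0.3]
finger_gap: -0.0
grip_force: 0.0
```

>>> {"op": "step_arm", "data": {
  "grip": [0,0,0,0,0],
  "translation": [
    [0,0,0],
    [0,0,0.01],
    [0,0,0.018],
    [0,0,0.024],
    [0,0,0.028]
  ],
  "yaw": [0,0,0,0,0]
}}

```text
t: 37.17
tool_pos: [0.5072, 0.0509, 0.1209]
tcp_rot: [-0.365, 3.119, -0.001]
force: [0.3, 0.1, 0.1]
finger_gap: 0.0003
grip_force: 0.4
```

```bash
python3 - <<'E'
from h import *
go(.5714-.054*.9727-.054*.2319,.0108-.054*.2319+.054*.9727,.118,.234)
E
```

```text
-> (0.5063516, 0.0508032, 0.118) t [0.0009, 0.0001, 0.0028] yaw -0.001
```

```bash
python3 - <<'E'
from h import *
d=grab('scene');cv2.imwrite('pics/c6.png',cv2.resize(d['image'][170:320,230:390,::-1],None,fx=4,fy=4,interpolation=2));cover(d,.124)
E
```

```text
[309.2 238.8] 314 z 0.13 [0.5713 0.0078]
[341.4 233.3] 72 z 0.123 [0.6131 0.0726]
[277.4 244.9] 71 z 0.123 [ 0.5325 -0.0565]
[345.9 259.8] 55 z 0.031 [0.6209 0.0842]
[318.7 277.8] 236 z 0.075 [ 0.6697 -0.0636]
[274.7 272.9] 73 z 0.03 [ 0.5258 -0.0659]
```

View pics/c6.png

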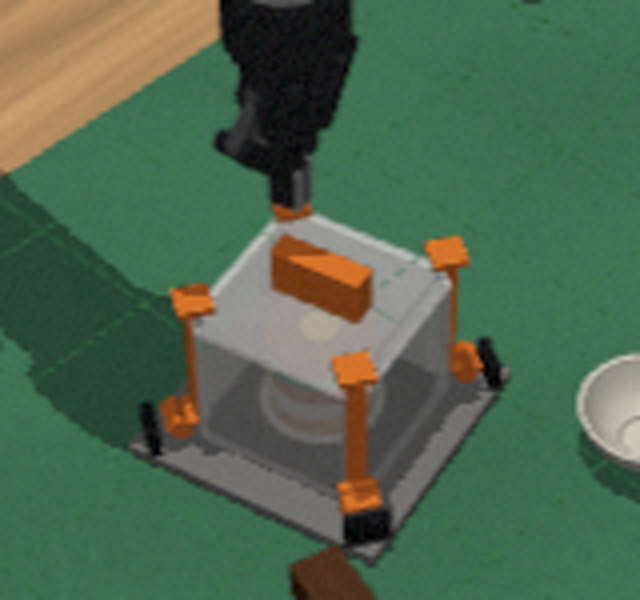

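The pad under the tip looks pressed. Push 3 mm more to confirm, then rise and look.

>>> {"op": "step_arm", "data": {
  "grip": [0,0,0],
  "translation": [
    [0,0,0.002],
    [0,0,0.004],
    [0,0,0.004]
  ],
  "yaw": [0,0,0]
}}

```text
t: 37.6
tool_pos: [0.5066, 0.0514, 0.1179]
tcp_rot: [-0.366, 3.12, -0.001]
force: [-1.8, -0.8, 14.1]
finger_gap: 0.0002
grip_force: 6.9
```

>>> {"op": "step_arm", "data": {
  "grip": [0,0,0,0,0],
  "translation": [
    [0,0,-0.01],
    [0,0,-0.035],
    [0,-0.04,-0.035],
    [0,-0.09,-0.035],
    [0,-0.108,-0.035]
  ],
  "yaw": [0,0,0,0,0]
}}

```text
t: 38.22
tool_pos: [0.5318, -0.0579, 0.1515]
tcp_rot: [0.358, -3.12, 0.003]
force: [-0.6, 1.3, 0.1]
finger_gap: 0.0005
grip_force: 0.0
```

```bash
python3 - <<'E'
from h import *
go(.5714-.054*.9727+.054*.2319,.0108-.054*.2319-.054*.9727,.118,.234)
for n in('top','scene'):
    d=grab(n);print(n);cover(d,.124)
E
```

```text
-> (0.5313968000000001, -0.054248399999999995, 0.118) t [-0.0005, 0.0037, 0.0335] yaw -0.006
top
[354.9 203.7] 98 z 0.123 [ 0.6351 -0.0323]
[307.5 214.5] 106 z 0.123 [0.6081 0.0762]
[336.5 231. ] 188 z 0.136 [0.5711 0.009 ]
[317.9 262.4] 127 z 0.11 [0.4987 0.0499]
scene
[302.3 220.8] 59 z 0.111 [0.5172 0.0399]
[309.2 238.8] 314 z 0.131 [0.5713 0.0078]
[341.4 233.2] 73 z 0.123 [0.6131 0.0728]
[277.5 245.1] 62 z 0.124 [ 0.533  -0.0566]
[345.9 259.7] 56 z 0.03 [0.6208 0.0844]
[318.7 277.8] 236 z 0.075 [ 0.6698 -0.0636]
[274.8 273. ] 69 z 0.031 [ 0.5262 -0.0659]
```

Tab one stays down (z = 111 mm). Press the second and move on to the third.

>>> {"op": "step_arm", "data": {
  "grip": [0,0,0,0,0],
  "translation": [
    [0,0,0],
    [0,0,0.015],
    [0,0,0.026],
    [0,0,0.034],
    [0,0,0.034]
  ],
  "yaw": [0,0,0,0,0]
}}

```text
t: 38.95
tool_pos: [0.5315, -0.0528, 0.1182]
tcp_rot: [0.368, -3.12, -0.0]
force: [-2.8, 0.2, 10.0]
finger_gap: 0.0001
grip_force: 4.7
```

>>> {"op": "step_arm", "data": {
  "grip": [0,0,0,0,0],
  "translation": [
    [0,0,-0.01],
    [0,0,-0.034],
    [-0.04,0,-0.034],
    [-0.09,0,-0.034],
    [-0.108,0,-0.034]
  ],
  "yaw": [0,0,0,0,0]
}}

```text
t: 39.58
tool_pos: [0.6393, -0.028, 0.1517]
tcp_rot: [-0.365, 3.118, 0.001]
force: [-0.9, -0.5, -0.8]
finger_gap: 0.0001
grip_force: 0.0
```

>>> {"op": "step_arm", "data": {
  "grip": [0,0,0,0,0],
  "translation": [
    [0,0,0],
    [0,0,0.015],
    [0,0,0.026],
    [0,0,0.034],
    [0,0,0.034]
  ],
  "yaw": [0,0,0,0,0]
}}

```text
t: 40.2
tool_pos: [0.6358, -0.0297, 0.1182]
tcp_rot: [0.365, -3.119, 0.002]
force: [-3.1, -2.4, 8.4]
finger_gap: 0.0002
grip_force: 4.2
```

```bash
python3 - <<'E'
from h import *
go(.5714+.054*.9727+.054*.2319,.0108+.054*.2319-.054*.9727,.118,.234)
for n in('top','scene'):
    d=grab(n);print(n);cover(d,.124)
E
```

```text
-> (0.6364484, -0.0292032, 0.118) t [-0.0008, 0.0004, 0.0002] yaw -0.001
top
[307.4 214.4] 104 z 0.123 [0.6082 0.0764]
[336.5 230.9] 188 z 0.136 [0.5712 0.0091]
[365.3 252. ] 125 z 0.111 [ 0.524 -0.057]
[317.9 262.4] 127 z 0.11 [0.4987 0.0499]
scene
[301. 236.] 79 z 0.131 [0.551  0.0013]
[341.4 233.3] 74 z 0.123 [0.6131 0.0727]
[277.6 249.3] 72 z 0.111 [ 0.5429 -0.0658]
[345.9 259.8] 58 z 0.031 [0.6211 0.084 ]
[275.1 273.8] 68 z 0.029 [ 0.5286 -0.0672]
[318.8 283.3] 158 z 0.053 [ 0.6251 -0.0164]
```

Two tabs are down and the third is pressed. Now the fourth, then withdraw.

>>> {"op": "step_arm", "data": {
  "grip": [0,0,0,0,0],
  "translation": [
    [0,0,-0.01],
    [0,0,-0.034],
    [0,0.04,-0.034],
    [0,0.09,-0.034],
    [0,0.108,-0.034]
  ],
  "yaw": [0,0,0,0,0]
}}

```text
t: 40.92
tool_pos: [0.6106, 0.0806, 0.1522]
tcp_rot: [-0.374, 3.119, 0.005]
force: [-0.1, 0.0, 1.0]
finger_gap: -0.0001
grip_force: 0.0
```

>>> {"op": "step_arm", "data": {
  "grip": [0,0,0,0,0],
  "translation": [
    [0,0,0],
    [0,0,0.015],
    [0,0,0.026],
    [0,0,0.034],
    [0,0,0.034]
  ],
  "yaw": [0,0,0,0,0]
}}

```text
t: 41.55
tool_pos: [0.6124, 0.0738, 0.1181]
tcp_rot: [-0.362, 3.12, -0.004]
force: [-0.7, -2.7, 9.3]
finger_gap: -0.0002
grip_force: 4.5
```

>>> {"op": "step_arm", "data": {
  "grip": [0,0,0,0,0],
  "translation": [
    [0,0,-0.02],
    [0,0,-0.08],
    [0.06,0.04,-0.1],
    [0.12,0.1,-0.1],
    [0.15,0.16,-0.1]
  ],
  "yaw": [0,0,0,0,0]
}}

```text
t: 42.18
tool_pos: [0.4544, 0.171, 0.2181]
tcp_rot: [-0.361, 3.12, -0.0]
force: [0.5, 2.0, 0.4]
finger_gap: -0.0001
grip_force: 0.0
```

>>> {"op": "step_arm", "data": {
  "grip": [0,0,0],
  "translation": [
    [0,0.02,0],
    [0,0.02,0],
    [0,0.02,0]
  ],
  "yaw": [0,0,0]
}}

```text
t: 42.55
tool_pos: [0.4522, 0.1894, 0.2172]
tcp_rot: [0.362, -3.121, 0.002]
force: [-0.1, -1.2, -0.6]
finger_gap: -0.0003
grip_force: 0.0
```

```bash
python3 - <<'E'
from h import *
for n in('top','scene'):
    d=grab(n,n+'12.png');print(n);cover(d,.112)
E
```

```text
top
[354.9 204.5] 91 z 0.111 [ 0.6355 -0.0327]
[307.8 215.2] 101 z 0.111 [0.6085 0.0761]
[336.5 231. ] 188 z 0.136 [0.5727 0.009 ]
[365.3 252.1] 127 z 0.11 [ 0.5249 -0.0579]
[317.9 262.3] 127 z 0.11 [0.4996 0.0505]
scene
[302.3 221. ] 57 z 0.111 [0.5082 0.0484]
[309.1 238.6] 301 z 0.132 [0.5623 0.0167]
[341.3 236.6] 67 z 0.111 [0.6124 0.0736]
[277.6 248.3] 69 z 0.112 [ 0.5318 -0.0561]
[345.6 260.3] 63 z 0.029 [0.6215 0.0823]
[318.6 278.9] 207 z 0.074 [ 0.6647 -0.0585]
[274.6 274.1] 67 z 0.028 [ 0.5284 -0.0687]
```

View pics/scene12.png

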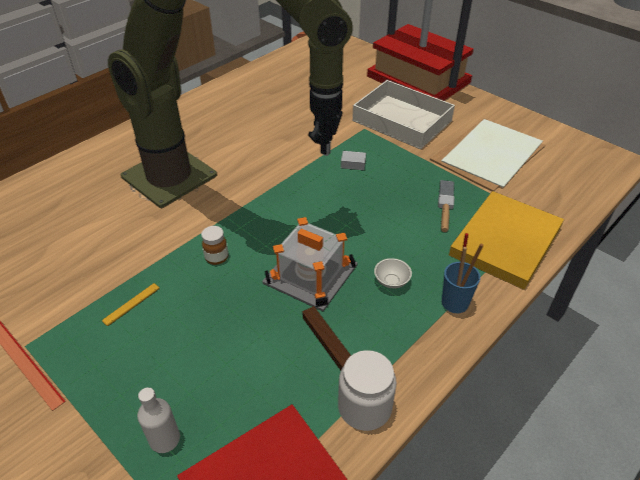

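All four pads stay at 111 mm, the cover at (310,260) sits flat over the stack, and the arm is clear. Handing in.

```bash
python3 -c "
from station import arm
print(arm.close_job())"
```

```text
the job is handed in; nothing more can be done
None
```

The job is handed in: the cork, the three roundels on the bench (white, terracotta and green; the blue one was absent) and the dark wood disc are stacked within about 2 mm of centre, and the cover sits flat with all four tabs measured still down.

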